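Weight the mends on a print

TASK

Weight down the two mends on the print so they dry flat: lay each felted wooden board on the white blotter of its own shape, centred and lined up with it, then set the steel bar lengthwise along the middle of the long board and stand the brass weight upright in the middle of the square one. Set everything down gently, and never let bare metal touch the print or the blotters. Leave the paste jar and the loupe where they are.

Things in the scene. Friction and masses are not known exactly. Their poses are not given: they have to be found in the camera images.
- board_long_center (a point): centre (half-way up) of the long pressing board: pale plywood block 120 x 44 mm, 15 mm thick with its thin grey felt underside (already downward); x along its length, y across its width, z up. It starts on the green mat, whose top is 3 mm above the bench
- board_square_center (a point): centre (half-way up) of the square pressing board: pale plywood block 50 x 50 mm, 15 mm thick with its thin grey felt underside (already downward); x and y along its sides, z up. Starts on the mat
- bar_weight_center (a point): centre (half-way up) of the bare steel bar weight, 100 x 30 mm and 28 mm high, about 0.5 to 0.8 kg; x along its length, y across its width, z up. Starts on the mat
- round_weight_center (a point): centre (half-way up) of the solid brass cylinder weight, 40 mm diameter, 40 mm high, standing upright, about 0.33 to 0.5 kg; z along its axis, up. Starts on the mat
- blotter_long: long white blotter over the long mend, 140 x 64 mm, 2 mm thick, fixed on the print; origin at the centre of its underside, x along its length, z up. Its top is 7 mm above the bench (mat 3, print 2, blotter 2)
- blotter_square: square white blotter over the small mend, 70 x 70 mm, 2 mm thick, fixed on the print; origin at the centre of its underside, x and y along its sides, z up. Its top is 7 mm above the bench
- print: the print on its white backing board, 260 x 340 mm, 2 mm thick, fixed flat on the mat, tan with an ochre border and coloured squares; origin at the centre of its underside, y along its long side. Its top is 5 mm above the bench
- paste_jar: bystander: cream paste jar with a white lid, 54 mm diameter, 60 mm high; origin at the centre of its underside
- loupe: bystander: black stepped loupe with a pale lens on top, 42 mm diameter, 38 mm high; origin at the centre of its underside

How it is judged:
By the outcome, as a careful person would: the job done as asked, in the order asked, and still so for the second after the job is handed in, with the robot touching nothing.
It also fails if it takes over 112 s, if anything falls off the work surface, if the arm or the gripper's body presses on something with over 40 N, if the wrist force passes 120 N, or if a joint passes its speed limit or range.

ROBOT

A 7-joint arm with a two-finger parallel gripper is mounted at the origin on the work surface. World frame = base frame: x ahead of the robot, y to its left, z up, the work surface at z = 0. Lengths are in m, angles in rad, forces in N, time in s.
With the tool pointing down it reaches from about 0.35 to 0.9 m from the base axis. Payload 19.9 kg.
Tool frame: the origin (TCP) lies on the centre line of the jaws, within the pads' length; the fingertips stand 11 mm ahead of it and the grasp point (between the pads) lies 8 mm behind it; z points along the fingers, y is the direction in which the jaws open and shut (so a half turn about z gives the same grasp; the last joint's range is limited). The gripper opens to 85 mm and grips with 20 to 120 N. Pads are 22 mm wide; open, the fingers measure 114 mm over their backs; the gripper's body (76 mm by 85 mm) begins 54 mm behind the grasp point. The pads swing forward as they close: fully open they stand 13 mm farther back than shut.
Start: joints at [-1.171, 0.417, -0.01, 1.614, 0.005, 1.111, -0.053], TCP at [0.267, 0.565, 0.242] pointing down, gripper open.
Joint ranges: [-2.81, 2.81], [-0.39, 2.02], [-1.27, 1.25], [0.06, 2.57], [-1.19, 4.33], [0.19, 2], [-2.82, 2.82]. Speed limits (rad/s): [1.89, 1.89, 2.39, 2.39, 3.01, 3.01, 3.01].

INTERFACE

Orientations are given as a 3x3 rotation matrix whose columns are the frame's x, y, z axes.
In Python, from workcell import telemetry, eyes, bot gives the robot as it stands.
- The arm moves only by the tool send_rows, never from a script. Its argument "series" is a list that holds one entry, the list of rows, each a list of 4 numbers: the shift along the tool's x, y, z each as a share of 800 mm, from -1 to 1, then the turn about the tool's z as a share of 120 degrees, from -1 to 1. A call has 1 to 20 rows; each row is the pose to reach, as a shift and turn from the pose measured when the call began, along the tool's axes at that moment; what a row does not reach only later rows make up. A row lasts 1/8 s, in which the tool goes at most 62.5 mm and 10.7 degrees, less where a joint would pass 70% of its speed; a pose out of reach is approached as far as the arm can. A call with a number of a shift or a turn outside -1 to 1 is refused whole. A call with a gripper value outside its range is refused whole. "gripper" is the opening, from -1 (shut) to 1 (fully open), so that 0 is half open, set as the call begins (left out, the last holds). The fingers move at their own pace and stop on an object; "force" is the grip in N (left out, the last holds). Time passes only in rows, so rows that repeat a pose let the fingers close. It gives the time, the measured TCP pose, the force and the opening at its end, in the units of the state.
- telemetry.read_state(): the state, without advancing time (a new reading comes with each control period).
- eyes.read_camera(name): name is "scene" or "top" or "wrist"; returns the picture (400x640x3 uint8, red, green, blue); there is no depth.
- eyes.get_calibration(name): a dict with "fx", "fy", "cx", "cy" (pixels), "dist_coeffs" ([k1, k2, p1, p2, k3] as OpenCV has them; the pictures are not rectified), "R" (3x3) and "t" (3): a world point X has camera coordinates R X + t; the wrist camera has in their place "hand_eye" (4x4, takes a point from camera to tool coordinates, whose origin is the TCP and whose axes are the flange's). Camera axes: x right, y down, z forward; pixel columns grow to the right and rows downward; lengths in m; the calibration is good to about 2 mm. A picture is of the moment at which its call begins: read the wrist's pose just before it. get_calibration takes no time and is no camera call.
- bot.job_done(): hands the job in, once; it reports no verdict.
The state is a dict: "t": time; "joints": joint angles; "qd": joint speeds; "effort": joint torques, N m; "tcp_pos": TCP position; "ee_rot": TCP orientation; "contact_force": force on the tool from outside, world axes, zero at the start; "ft_torque": the same for the moment, N m; "gripper_width": finger opening in m.
Only numpy, scipy, OpenCV 4.12 (cv2) and the standard library are available. Lean on these libraries where they do the work, as an engineer would, in place of code of your own. Each camera call takes 0.05 s, during which the arm holds its last target.

## Working session

There is one attempt and no reset: what is moved stays moved. The work goes in short steps, Python scripts to look and compute and a tool call to move; the robot and the scene stay as the last step left them, time stands still between calls to the robot, and variables do not carry over. Pictures are saved under pics/ and viewed, and the job is handed in when it is done.

Besides the shell and the picture viewer there is one more tool, called as a command line: name --argument value ..., lists and objects as JSON in quotes. send_rows: Moves the arm, as the interface text tells. Its arguments: {"type":"object","properties":{"series":{"type":"array","items":{"type":"array","items":{"type":"array","items":{"type":"number"}}}},"gripper":{"type":"number"},"force":{"type":"number"}},"required":["series"]}

```bash
ls; mkdir -p pics; python3 - <<'E'
from workcell import telemetry, eyes, bot
import cv2,numpy as np
s=telemetry.read_state(); print(s['t'],s['tcp_pos'],s['ee_rot'],s['gripper_width'])
for n in ['scene','top','wrist']:
    im=eyes.read_camera(n); cv2.imwrite(f'pics/{n}0.png',im[...,::-1])
    c=eyes.get_calibration(n); print(n,c)
E
```

```text
pics
0.0 [0.26650295 0.5649734  0.24168481] [[-9.04428587e-01  4.26624781e-01 -4.76567395e-04]
 [ 4.26625046e-01  9.04427946e-01 -1.07737511e-03]
 [-2.86140505e-05 -1.17772444e-03 -9.99999306e-01]] 0.08548886702618264
scene {'fx': 396.3499756329199, 'fy': 396.3499756329199, 'cx': 309.3167830356424, 'cy': 202.27816472210023, 'dist_coeffs': array([0.01390796, 0.        , 0.        , 0.        , 0.        ]), 'R': array([[ 0.13081829,  0.991405  ,  0.00164293],
       [ 0.71939402, -0.09378525, -0.68824165],
       [-0.68217213,  0.09121651, -0.72547966]]), 't': array([-0.06880906, -0.31610221,  1.34086904])}
top {'fx': 374.9192301420973, 'fy': 374.9192301420973, 'cx': 322.0094448285683, 'cy': 203.44561192023224, 'dist_coeffs': array([-0.03966566,  0.        ,  0.        ,  0.        ,  0.        ]), 'R': array([[ 0.00667376, -0.99930301,  0.03672811],
       [-0.99243471, -0.01112172, -0.12226876],
       [ 0.12259202, -0.03563426, -0.99181722]]), 't': array([-0.02322178,  0.49209099,  0.9081584 ])}
wrist {'fx': 290.2259467344409, 'fy': 290.2259467344409, 'cx': 319.65516312548885, 'cy': 198.0746833045464, 'dist_coeffs': array([-0.03620754,  0.        ,  0.        ,  0.        ,  0.        ]), 'hand_eye': array([[ 3.08606141e-04, -9.60811927e-01, -2.77200913e-01,
         7.20428282e-02],
       [ 9.99999952e-01,  2.85150907e-04,  1.24926478e-04,
        -1.95202984e-05],
       [-4.09867582e-05, -2.77200938e-01,  9.60811968e-01,
        -1.31767986e-01],
       [ 0.00000000e+00,  0.00000000e+00,  0.00000000e+00,
         1.00000000e+00]])}
```

View pics/top0.png

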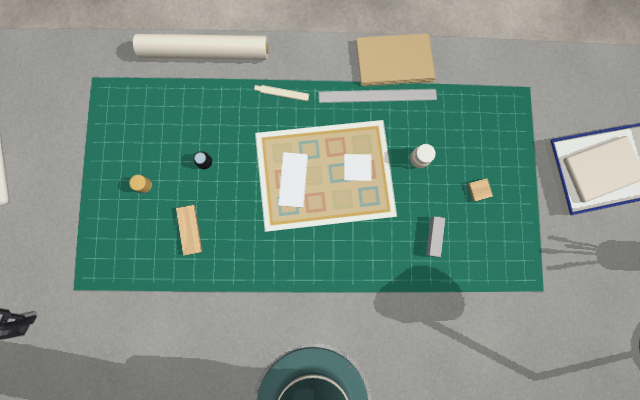

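View pics/scene0.png

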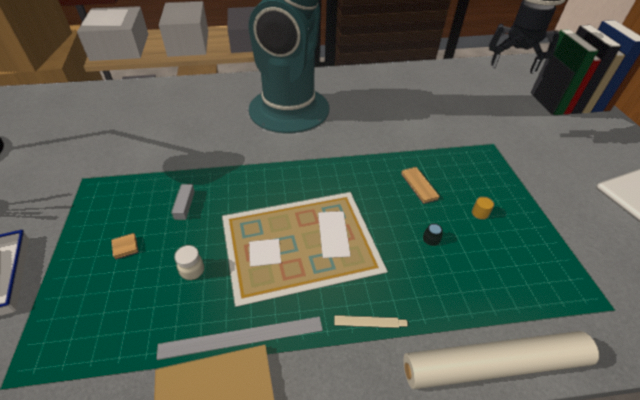

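View pics/wrist0.png

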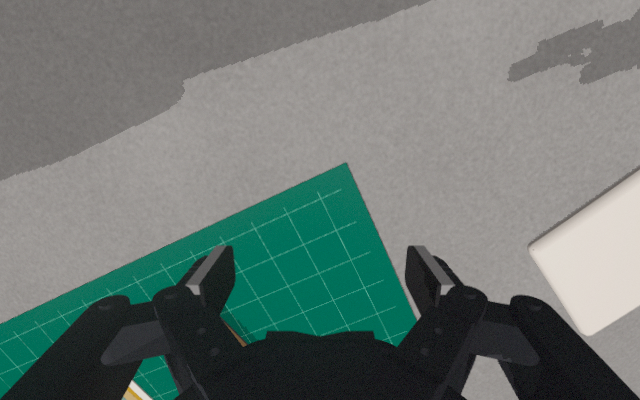

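Top view: brass (140,184), loupe (203,160), long board (189,230), blotters (293,180) and (357,167), jar (423,155), square board (481,189), steel bar (436,237). Next I'll measure these.

```bash
cat > h.py <<'E'
import cv2,numpy as np
from workcell import telemetry, eyes
def cam(n,st=None):
    c=eyes.get_calibration(n); K=np.array([[c['fx'],0,c['cx']],[0,c['fy'],c['cy']],[0,0,1]]); d=np.array(c['dist_coeffs'])
    if n=='wrist':
        H=np.array(c['hand_eye']); R=np.array(st['ee_rot']); 
        Rcw=R@H[:3,:3]; tc=R@H[:3,3]+np.array(st['tcp_pos'])
    else:
        R=np.array(c['R']); Rcw=R.T; tc=-R.T@np.array(c['t'])
    return K,d,Rcw,tc
def ray(C,px,z):
    K,d,R,t=C
    u=cv2.undistortPoints(np.array(px,float).reshape(-1,1,2),K,d)[:,0]
    r=np.c_[u,np.ones(len(u))]@R.T
    return t+r*((z-t[2])/r[:,2])[:,None]
def proj(C,X):
    K,d,R,t=C
    return cv2.projectPoints((np.array(X,float).reshape(-1,3)-t)@R,np.zeros(3),np.zeros(3),K,d)[0][:,0]
def rect(C,cnt,z):
    P=ray(C,cnt.reshape(-1,2),z)[:,:2]
    (c,s,a)=cv2.minAreaRect((P*1000).astype(np.float32)); 
    if s[0]<s[1]: s=(s[1],s[0]); a+=90
    a=(a+90)%180-90
    return np.round(c,1),np.round(s,1),round(a,1)
E
python3 - <<'E'
import cv2
im=cv2.imread('pics/top0.png')
rs=[(165,195,50,70),(465,170,35,40),(420,205,35,60),(125,165,40,40),(265,140,60,80),(335,145,50,45)]
t=[cv2.resize(im[y:y+h,x:x+w],(260,260),interpolation=cv2.INTER_NEAREST) for x,y,w,h in rs]
import numpy as np
cv2.imwrite('pics/crops.png',np.vstack([np.hstack(t[:3]),np.hstack(t[3:])]))
hsv=cv2.cvtColor(im,cv2.COLOR_BGR2HSV)
for p in [(187,230),(196,240),(481,186),(487,195),(438,236),(430,235),(137,182),(146,185),(293,180),(357,167)]: print(p,hsv[p[1],p[0]])
E
```

```text
(187, 230) [ 17  87 216]
(196, 240) [ 18  85 225]
(481, 186) [ 18  87 221]
(487, 195) [ 17  84 226]
(438, 236) [ 10   4 195]
(430, 235) [ 0  5 94]
(137, 182) [ 20 121 219]
(146, 185) [ 19 135 163]
(293, 180) [108   5 238]
(357, 167) [100   3 236]
```

View pics/crops.png

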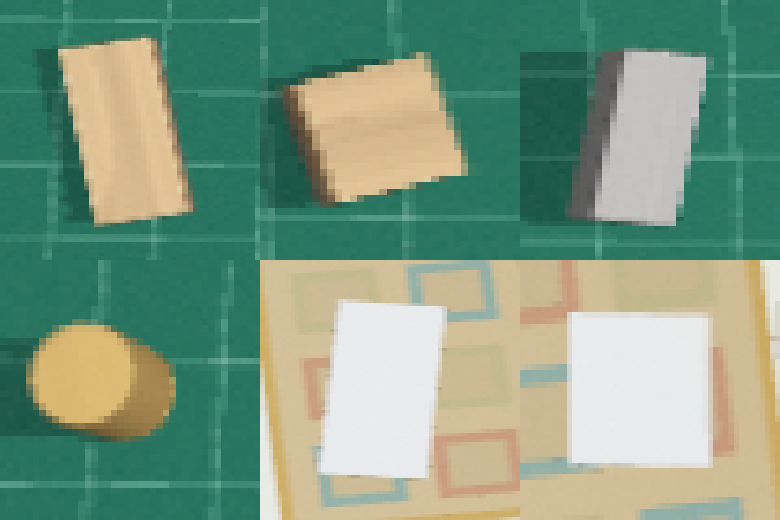

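Crops show bright top faces cleanly separable from darker side faces. I'll mask them.

```bash
cat >> h.py <<'E'
def big(im,roi,lo,hi,f=8):
    x,y,w,h=roi
    b=cv2.resize(im[y:y+h,x:x+w],None,fx=f,fy=f,interpolation=cv2.INTER_CUBIC)
    m=cv2.inRange(cv2.cvtColor(b,cv2.COLOR_BGR2HSV),np.array(lo),np.array(hi))
    m=cv2.morphologyEx(m,cv2.MORPH_OPEN,np.ones((2*f,2*f)))
    m=cv2.morphologyEx(m,cv2.MORPH_CLOSE,np.ones((2*f,2*f)))
    c=max(cv2.findContours(m,0,cv2.CHAIN_APPROX_NONE)[0],key=cv2.contourArea).reshape(-1,2)
    return (c+.5)/f-.5+[x,y]
E
python3 - <<'E'
from h import *
im=cv2.imread('pics/top0.png'); C=cam('top')
W=((10,40,190),(25,150,255)); S=((0,0,150),(180,30,255)); B=((0,0,205),(180,30,255))
for n,r,(lo,hi),z in [('blong',(165,195,50,70),W,.018),('bsq',(465,170,35,40),W,.018),('bar',(420,205,35,60),S,.031),('brass',(125,165,40,40),((10,60,190),(25,200,255)),.043),('blot_long',(265,140,60,80),B,.007),('blot_sq',(335,145,50,45),B,.007)]:
    print(n,*rect(C,big(im,r,lo,hi),z))
c=big(im,(125,165,40,40),(10,60,190),(25,200,255));P=ray(C,c,.043);print(P.mean(0),cv2.minEnclosingCircle((P[:,:2]*1000).astype(np.float32)))
print(ray(C,[(425,152)],.06),ray(C,[(200,158)],.038))
E
```

```text
blong [423.9 313.7] [119.3  45.5] 11.5
bsq [ 535.1 -434. ] [49.1 49. ] -74.6
bar [ 412.2 -309.5] [99.7 28.9] -8.4
brass [538.1 436.9] [37.6 36. ] -89.4
blot_long [556.9  55.9] [140.9  66.3] -3.9
blot_sq [ 591.6 -112.3] [71.4 71.1] 89.9
[0.53813268 0.43717503 0.043     ] ((538.1982421875, 437.3492431640625), 19.6302490234375)
[[ 0.62123948 -0.27476985  0.06      ]] [[0.60257593 0.28784869 0.038     ]]
```

```bash
cat >> h.py <<'E'
def go(pos,yh):
    """shares for target TCP pos (m) with tool-y heading yh deg (mod 180 not applied)"""
    s=telemetry.read_state(); R=np.array(s['ee_rot']); d=R.T@(np.array(pos)-s['tcp_pos'])
    cur=np.degrees(np.arctan2(R[1,1],R[0,1])); t=-((yh-cur+180)%360-180)
    print('t',s['t'],'pos',np.round(s['tcp_pos'],4),'yh',round(cur,2),'w',round(s['gripper_width'],4),'q7',round(s['joints'][6],2))
    print('dist mm',round(np.linalg.norm(d)*1000,1),'turn',round(t,2),'shares',np.round(np.r_[d/.8,t/120],4))
E
python3 - <<'E'
from h import *
go([.4239,.3137,.20],101.5)
E
```

```text
t 0.15 pos [0.2666 0.565  0.2418] yh 64.74 w 0.0853 q7 -0.05
dist mm 299.5 turn -36.76 shares [-0.3119 -0.2002  0.0525 -0.3063]
```

send_rows --series '[[[-0.05,-0.033,0.009,-0.05],[-0.12,-0.077,0.02,-0.12],[-0.19,-0.122,0.032,-0.19],[-0.25,-0.16,0.042,-0.25],[-0.29,-0.186,0.049,-0.29],[-0.312,-0.2,0.0525,-0.3063],[-0.312,-0.2,0.0525,-0.3063],[-0.312,-0.2,0.0525,-0.3063],[-0.312,-0.2,0.0525,-0.3063]]]' --gripper 1 --force 40

```text
t: 1.27
tcp_pos: [0.4234, 0.3147, 0.2]
ee_rot: [[-0.98, -0.201, -0.0], [-0.201, 0.98, -0.001], [0.001, -0.001, -1.0]]
contact_force: [-0.5, 0.2, -0.3]
gripper_width: 0.0855
```

```bash
cat >> h.py <<'E'
def snap(name,fn):
    s=telemetry.read_state(); im=eyes.read_camera(name)[...,::-1].copy(); cv2.imwrite('pics/'+fn,im)
    return im,cam(name,s),s
E
python3 - <<'E'
from h import *
im,C,s=snap('wrist','w1.png'); print(s['t'],s['tcp_pos'])
print(proj(C,[.4239,.3137,.018]))
hsv=cv2.cvtColor(im,cv2.COLOR_BGR2HSV); p=proj(C,[.4239,.3137,.018])[0].astype(int); print(hsv[p[1],p[0]])
E
```

```text
1.275 [0.42344109 0.31474237 0.20000997]
[[317.81478321 182.04299856]]
[ 18 108 232]
```

View pics/w1.png

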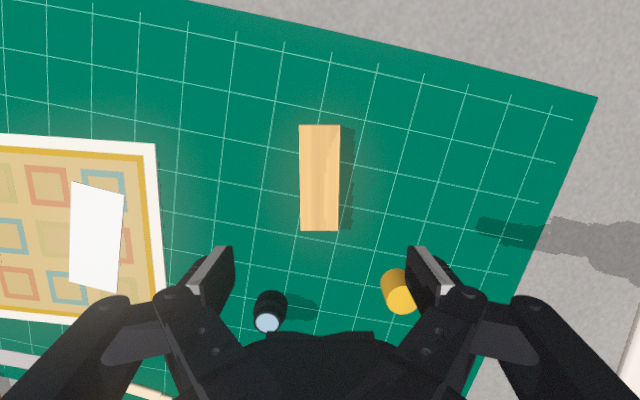

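The wrist view shows the long board unobstructed between the fingers, at about (320,178).

```bash
python3 - <<'E'
from h import *
im=cv2.imread('pics/w1.png'); C=cam('wrist',telemetry.read_state())
print(rect(C,big(im,(280,105,80,145),(10,60,150),(25,200,255)),.018))
print(rect(C,big(im,(55,165,85,140),(0,0,200),(180,15,255)),.007))
go([.4239,.3137,.024],101.5)
E
```

```text
(array([421.5, 314.8]), array([119.9,  44.2]), 11.5)
(array([554.8,  56.2]), array([141.2,  64.3]), -4.0)
t 1.325 pos [0.4235 0.3146 0.2   ] yh 101.56 w 0.0855 q7 1.07
dist mm 176.0 turn 0.06 shares [-0.0004 -0.0011  0.22    0.0005]
```

```bash
python3 - <<'E'
from h import *
go([.4217,.3147,.0135],101.5)
E
```

```text
t 1.325 pos [0.4235 0.3146 0.2   ] yh 101.56 w 0.0855 q7 1.07
dist mm 186.5 turn 0.06 shares [0.0021 0.0007 0.2331 0.0005]
```

send_rows --series '[[[0.002,0.0007,0.03,0],[0.002,0.0007,0.08,0],[0.002,0.0007,0.13,0],[0.002,0.0007,0.18,0],[0.002,0.0007,0.21,0],[0.002,0.0007,0.226,0],[0.002,0.0007,0.2331,0],[0.002,0.0007,0.2331,0],[0.002,0.0007,0.2331,0]]]'

```text
t: 2.45
tcp_pos: [0.4222, 0.3151, 0.0144]
ee_rot: [[-0.98, -0.2, 0.001], [-0.2, 0.98, 0.0], [-0.001, 0.0, -1.0]]
contact_force: [0.2, -1.0, 0.1]
gripper_width: 0.0855
```

send_rows --series '[[[0,0,0,0],[0,0,0,0],[0,0,0,0],[0,0,0,0],[0,0,0,0],[0,0,0,0],[0,0,0,0],[0,0,0,0]]]' --gripper -0.1 --force 30

```text
t: 3.45
tcp_pos: [0.4223, 0.3151, 0.0147]
ee_rot: [[-0.98, -0.2, 0.001], [-0.2, 0.98, 0.0], [-0.001, 0.0, -1.0]]
contact_force: [-1.5, -1.1, 6.6]
gripper_width: 0.0432
```

send_rows --series '[[[0,0,0,0],[0,0,0,0],[0,0,-0.005,0],[0,0,-0.02,0],[0,0,-0.05,0],[0,0,-0.09,0],[0,0,-0.12,0],[0,0,-0.13,0],[0,0,-0.13,0]]]' --gripper -1 --force 35

```text
t: 4.58
tcp_pos: [0.4222, 0.3152, 0.119]
ee_rot: [[-0.98, -0.2, 0.001], [-0.2, 0.98, 0.001], [-0.002, 0.001, -1.0]]
contact_force: [0.1, 0.8, -0.3]
gripper_width: 0.0429
```

```bash
python3 - <<'E'
from h import *
im,C,s=snap('wrist','w2.png'); print(s['t'],s['tcp_pos'],s['gripper_width'],s['contact_force'])
go([.5548,.0562,.12],86.0)
E
```

```text
4.575 [0.42224733 0.31518555 0.11895109] 0.042902141393831424 [ 0.06298413  0.79667469 -0.32947689]
t 4.625 pos [0.422  0.315  0.1183] yh 101.57 w 0.0428 q7 1.07
dist mm 290.9 turn 15.57 shares [-0.0978 -0.3502 -0.002   0.1297]
```

View pics/w2.png

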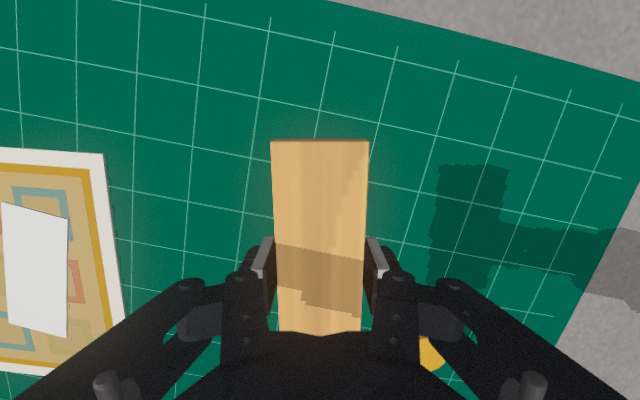

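The board is held level and square in the jaws, with its far edge at row 141, columns 271–368.

```bash
python3 - <<'E'
from h import *
im=cv2.imread('pics/w2.png')
I={'ee_rot':np.eye(3),'tcp_pos':np.zeros(3)}; C=cam('wrist',I)
c=big(im,(255,125,130,120),(10,60,150),(25,200,255),4)
P=ray(C,c,-.0033)*1000
for p in [(271,141),(368,141)]: print(ray(C,[p],-.0033)*1000)
far=P[P[:,0]>P[:,0].max()-4]; print('far x',np.median(far[:,0]),P[:,0].max())
for a in (50,40,30,25):
    q=P[abs(P[:,0]-a)<1.0]
    if len(q): print(a,q[:,1].min(),q[:,1].max())
E
```

```text
[[ 60.61019072 -20.28361887  -3.3       ]]
[[60.62229006 22.10279983 -3.3       ]]
far x 60.447090016617324 60.5520642115806
50 -20.627854530965454 22.842552675973863
40 -20.622359444794863 22.858133237407568
30 -20.603758731861166 22.855954545391242
25 -20.65134901314459 22.77416837222871
```

send_rows --series '[[[-0.004,-0.014,0,0.005],[-0.012,-0.042,0,0.016],[-0.023,-0.082,0,0.03],[-0.036,-0.13,0,0.048],[-0.05,-0.18,0,0.066],[-0.064,-0.23,0,0.085],[-0.077,-0.277,0,0.102],[-0.088,-0.315,0,0.116],[-0.095,-0.34,0,0.126],[-0.0978,-0.35,-0.002,0.1297],[-0.0978,-0.35,-0.002,0.1297],[-0.0978,-0.35,-0.002,0.1297],[-0.0978,-0.35,-0.002,0.1297]]]'

```text
t: 6.25
tcp_pos: [0.5545, 0.0572, 0.1199]
ee_rot: [[-0.998, 0.068, 0.0], [0.068, 0.998, 0.0], [-0.0, 0.0, -1.0]]
contact_force: [-0.7, 0.6, -0.4]
gripper_width: 0.0428
```

```bash
python3 - <<'E'
from h import *
im,C,s=snap('wrist','w3.png'); print(s['t'],s['tcp_pos'],s['gripper_width'],s['contact_force'],s['joints'])
go([.5548,.0562,.12],86.0)
E
```

```text
6.25 [0.55447385 0.05722    0.11992689] 0.042816670090882906 [-0.68413256  0.63940514 -0.44093309] [-0.25847319  0.44933169  0.12557721  1.8904723  -0.07587918  0.80588686
  1.40976133]
t 6.3 pos [0.5546 0.0571 0.12  ] yh 86.07 w 0.0433 q7 1.41
dist mm 0.9 turn 0.07 shares [-0.0004 -0.0011 -0.      0.0006]
```

View pics/w3.png

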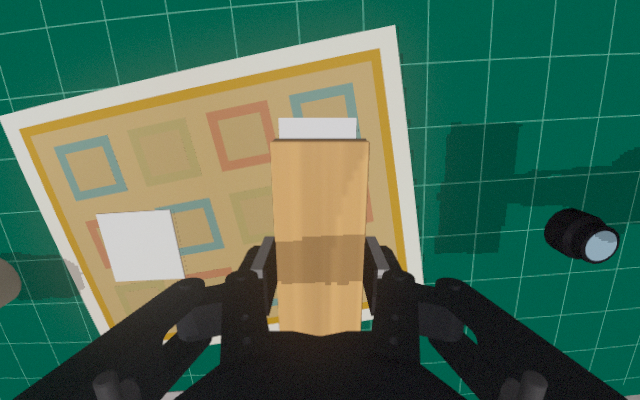

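The long blotter's far edge shows past the board at row 118, columns 279–357, parallel to it.

```bash
python3 - <<'E'
from h import *
im=cv2.imread('pics/w3.png')
I={'ee_rot':np.eye(3),'tcp_pos':np.zeros(3)}; C=cam('wrist',I)
c=big(im,(268,108,100,29),(0,0,190),(180,25,255),4); zt=.12-.007
P=ray(C,c,zt)*1000
print('far x',np.percentile(P[:,0],[50,90,100])); 
for a in (2,3,4,5,6):
    q=P[abs(P[:,0]-(P[:,0].max()-a))<.7]; print(a,q[:,1].min(),q[:,1].max(),q[:,1].mean() )
s=telemetry.read_state(); Cw=cam('wrist',s)
print(rect(Cw,big(im,(85,200,105,88),(0,0,190),(180,14,255),4),.007))
C2=cam('top'); im,C2,_=snap('top','t3.png')
E
```

```text
far x [62.01484007 69.17151277 69.19433468]
2 -32.96485364272308 30.636209463886928 -1.1633629347008458
3 -32.993657327121795 30.636209463886928 -1.2234809878814643
4 -32.993657327121795 30.496774673220656 -1.1372070366420228
5 -32.6623617663597 30.529580784723372 -1.0654879216402713
6 -32.69829685907525 30.536155215710806 -1.1257190735790445
(array([ 589.8, -112.4]), array([69.8, 69.7]), -0.2)
```

send_rows --series '[[[-0.0005,-0.0005,0.012,0.0],[-0.001,-0.001,0.035,0.0006],[-0.0016,-0.002,0.06,0.0006],[-0.0016,-0.002,0.08,0.0006],[-0.0016,-0.0021,0.095,0.0006],[-0.0016,-0.0021,0.1025,0.0006],[-0.0016,-0.0021,0.1025,0.0006],[-0.0016,-0.0021,0.1025,0.0006],[-0.0016,-0.0021,0.1025,0.0006]]]'

```text
t: 7.48
tcp_pos: [0.5561, 0.0552, 0.0384]
ee_rot: [[-0.998, 0.07, 0.001], [0.07, 0.998, 0.0], [-0.001, 0.0, -1.0]]
contact_force: [0.1, -0.1, -0.9]
gripper_width: 0.043
```

```bash
python3 - <<'E'
from h import *
im,C,s=snap('wrist','w4.png'); print(s['t'],s['tcp_pos'],s['gripper_width'],s['contact_force'])
I={'ee_rot':np.eye(3),'tcp_pos':np.zeros(3)}; C=cam('wrist',I)
zt=s['tcp_pos'][2]-.007
c=big(im,(230,80,180,90),(0,0,170),(180,25,255),4); P=ray(C,c,zt)*1000
print('blotter far x',np.percentile(P[:,0],[90,100]))
for a in (2,3,4,5,6): 
    q=P[abs(P[:,0]-(P[:,0].max()-a))<.7]; print(a,q[:,1].min(),q[:,1].max())
c=big(im,(255,125,130,120),(10,60,150),(25,200,255),4); P=ray(C,c,-.0033)*1000
print('board far x',P[:,0].max())
for a in (50,40,30): q=P[abs(P[:,0]-a)<1.0]; print(a,q[:,1].min(),q[:,1].max())
cv2.imwrite('pics/w4c.png',cv2.resize(im[80:330,200:440],None,fx=2.4,fy=2.4))
E
```

```text
7.475 [0.5560833  0.05518482 0.03843495] 0.0429560796012435 [ 0.10671335 -0.1208833  -0.87264997]
blotter far x [71.04705565 71.31603011]
2 -31.21035668980693 32.35329922482806
3 -31.237700313942746 32.408662752642805
4 -31.176059385949944 32.45735054152392
5 -31.22423701755538 32.5132751390043
6 -31.244954473907967 32.56245687742622
board far x 60.566033734153436
50 -20.984420372800074 22.630076379447104
40 -21.024569666988178 22.639976790149426
30 -21.006306927009117 22.636846463143904
```

View pics/w4c.png

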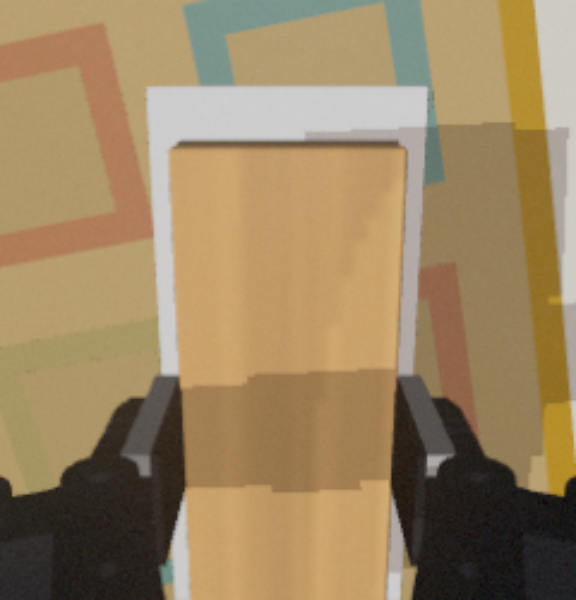

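send_rows --series '[[[0.0004,-0.0001,0.005,0],[0.0008,-0.0003,0.011,0],[0.0008,-0.0003,0.016,0],[0.0008,-0.0003,0.02,0],[0.0008,-0.0003,0.022,0],[0.0008,-0.0003,0.0228,0],[0.0008,-0.0003,0.0234,0],[0.0008,-0.0003,0.0234,0],[0.0008,-0.0003,0.0234,0]]]'

```text
t: 8.65
tcp_pos: [0.5555, 0.055, 0.0197]
ee_rot: [[-0.998, 0.07, 0.001], [0.07, 0.998, 0.0], [-0.001, 0.0, -1.0]]
contact_force: [0.5, 0.6, -0.7]
gripper_width: 0.0432
```

```bash
cat >> h.py <<'E'
def relboard(fn):
    im,C,s=snap('wrist',fn); print(s['t'],s['tcp_pos'],s['gripper_width'],s['contact_force'])
    I={'ee_rot':np.eye(3),'tcp_pos':np.zeros(3)}; C=cam('wrist',I)
    zt=s['tcp_pos'][2]-.007
    c=big(im,(230,80,180,90),(0,0,170),(180,25,255),4); P=ray(C,c,zt)*1000
    print('blotter far x',np.percentile(P[:,0],[90,100]))
    for a in (2,4,6): 
        q=P[abs(P[:,0]-(P[:,0].max()-a))<.7]; print(a,q[:,1].min(),q[:,1].max())
    c=big(im,(255,125,130,120),(10,60,150),(25,200,255),4); P=ray(C,c,-.0033)*1000
    print('board far x',P[:,0].max())
    for a in (50,30): q=P[abs(P[:,0]-a)<1.0]; print(a,q[:,1].min(),q[:,1].max())
E
python3 -c "
from h import *
relboard('w5.png')"
```

```text
8.65 [0.55545346 0.05502428 0.0197315 ] 0.0431569038119752 [ 0.46473936  0.59310519 -0.69666374]
blotter far x [70.41757934 70.45769375]
2 -30.968090361381144 32.66502445985369
4 -31.030951219313117 32.78474300190593
6 -31.005411008450576 32.827325294781446
board far x 60.54538435593416
50 -21.02972824387385 22.614471555037433
30 -21.006314017705986 22.68598683146953
```

send_rows --series '[[[0,0,0.0004,0],[0,0,0.0008,0],[0,0,0.0012,0],[0,0,0.0015,0],[0,0,0.0015,0]]]'

```text
t: 9.32
tcp_pos: [0.5555, 0.055, 0.0188]
ee_rot: [[-0.998, 0.07, 0.001], [0.07, 0.998, 0.0], [-0.001, 0.001, -1.0]]
contact_force: [-2.2, 0.1, 6.7]
gripper_width: 0.043
```

send_rows --series '[[[0,0,0,0],[0,0,0,0],[0,0,0,0],[0,0,0,0],[0,0,-0.01,0],[0,0,-0.04,0],[0,0,-0.09,0],[0,0,-0.14,0],[0,0,-0.2,0],[0,0,-0.22,0],[0,0,-0.226,0],[0,0,-0.226,0]]]' --gripper 1

```text
t: 10.82
tcp_pos: [0.5548, 0.0549, 0.1988]
ee_rot: [[-0.998, 0.07, 0.0], [0.07, 0.998, 0.0], [-0.0, 0.0, -1.0]]
contact_force: [0.3, -0.7, 0.3]
gripper_width: 0.0854
```

```bash
python3 - <<'E'
from h import *
im,C,s=snap('wrist','w6.png'); print(s['t'],s['tcp_pos'],s['gripper_width'],s['contact_force'])
print(rect(C,big(im,(250,100,140,160),(10,85,150),(25,200,255),4),.022))
print(rect(C,big(im,(230,80,180,180),(0,0,190),(180,25,255),4),.007))
print(rect(C,big(im,(85,200,105,88),(0,0,190),(180,14,255),4),.007))
go([.5351,-.434,.2],15.4)
E
```

```text
10.825 [0.55481364 0.05493099 0.19879185] 0.08539734484611147 [ 0.34326029 -0.72212795  0.29173076]
(array([554.5,   4.8]), array([182.8,  52.4]), -7.8)
(array([557.1, 134.8]), array([214.5,  13.4]), 7.1)
(array([ 595.5, -124.3]), array([59.5, 48.3]), -4.0)
t 10.875 pos [0.5547 0.0549 0.1985] yh 85.98 w 0.0855 q7 1.4
dist mm 489.3 turn 70.58 shares [-0.0183 -0.6113 -0.002   0.5882]
```

View pics/w6.png

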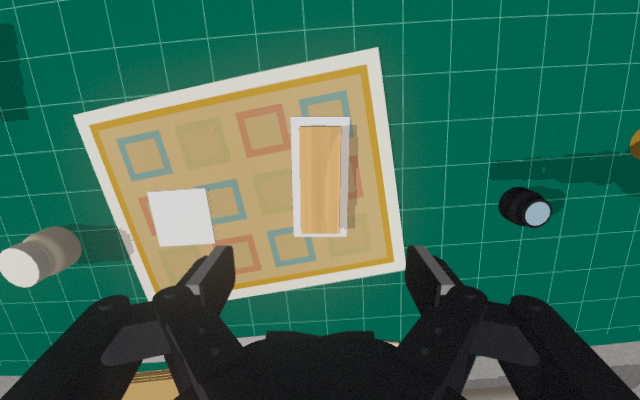

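The long board sits centred on its blotter at about (320,180). I'll check it with tighter windows.

```bash
python3 - <<'E'
from h import *
im=cv2.imread('pics/w6.png'); C=cam('wrist',telemetry.read_state())
print(rect(C,big(im,(294,121,54,118),(10,60,130),(25,200,255),4),.022))
# blotter outer corners by hand (subpix edges): mask white in its own roi
print(rect(C,big(im,(284,112,70,128),(0,0,150),(180,35,255),4),.007))
print(rect(C,big(im,(140,180,80,72),(0,0,170),(180,14,255),4),.007))
E
```

```text
(array([554.1,  56.3]), array([119.5,  43.9]), -4.0)
(array([555.1,  56. ]), array([140.8,  64.7]), -4.2)
(array([ 589.2, -111.6]), array([69.9, 69.7]), -89.9)
```

send_rows --series '[[[-0.001,-0.02,0,0.02],[-0.002,-0.07,0,0.07],[-0.004,-0.14,0,0.14],[-0.006,-0.21,0,0.21],[-0.009,-0.28,0,0.28],[-0.011,-0.35,0,0.35],[-0.013,-0.42,0,0.42],[-0.015,-0.49,0,0.48],[-0.017,-0.55,0,0.54],[-0.018,-0.59,-0.002,0.57],[-0.0183,-0.6113,-0.002,0.5882],[-0.0183,-0.6113,-0.002,0.5882],[-0.0183,-0.6113,-0.002,0.5882],[-0.0183,-0.6113,-0.002,0.5882]]]'

```text
t: 12.62
tcp_pos: [0.5356, -0.4327, 0.2001]
ee_rot: [[-0.267, 0.964, 0.0], [0.964, 0.267, 0.001], [0.001, 0.0, -1.0]]
contact_force: [-0.1, 0.4, -0.6]
gripper_width: 0.0853
```

```bash
python3 - <<'E'
from h import *
im,C,s=snap('wrist','w7.png'); print(s['t'],s['tcp_pos'],s['gripper_width'],s['contact_force'],s['joints'])
E
```

```text
12.625 [ 0.53561242 -0.43274767  0.20008171] 0.08528982131974998 [-0.14541334  0.42757448 -0.62175392] [ 0.29728914  0.61687114  0.50943898  1.49101101 -0.31979239  1.11740383
  1.13965272]
```

View pics/w7.png

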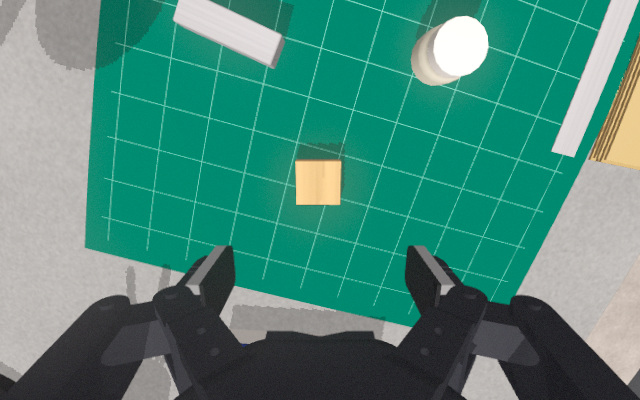

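The square board is directly below at (318,183), axis-aligned in the image.

```bash
python3 - <<'E'
from h import *
im=cv2.imread('pics/w7.png'); C=cam('wrist',telemetry.read_state())
c,s,a=rect(C,big(im,(285,150,70,70),(10,60,190),(25,200,255),8),.018); print(c,s,a)
go([c[0]/1000,c[1]/1000,.0135],15.4)
E
```

```text
[ 533.  -435.3] [49.8 49.7] -74.5
t 12.675 pos [ 0.5356 -0.4329  0.2001] yh 15.49 w 0.0851 q7 1.14
dist mm 186.6 turn 0.09 shares [-0.0021 -0.0039  0.2333  0.0008]
```

send_rows --series '[[[-0.001,-0.002,0.03,0.0008],[-0.002,-0.004,0.08,0.0008],[-0.002,-0.004,0.13,0.0008],[-0.002,-0.004,0.18,0.0008],[-0.002,-0.004,0.21,0.0008],[-0.002,-0.004,0.226,0.0008],[-0.002,-0.004,0.234,0.0008],[-0.002,-0.004,0.234,0.0008],[-0.002,-0.004,0.234,0.0008]]]'

```text
t: 13.8
tcp_pos: [0.5333, -0.4357, 0.014]
ee_rot: [[-0.265, 0.964, 0.001], [0.964, 0.265, -0.0], [-0.001, 0.001, -1.0]]
contact_force: [0.2, 0.9, 0.1]
gripper_width: 0.0855
```

send_rows --series '[[[0,0,0,0],[0,0,0,0],[0,0,0,0],[0,0,0,0],[0,0,0,0],[0,0,0,0],[0,0,0,0],[0,0,0,0]]]' --gripper -0.1 --force 30

```text
t: 14.8
tcp_pos: [0.5336, -0.4358, 0.0145]
ee_rot: [[-0.266, 0.964, 0.002], [0.964, 0.266, -0.001], [-0.001, 0.002, -1.0]]
contact_force: [-0.2, 1.4, 5.6]
gripper_width: 0.0491
```

send_rows --series '[[[0,0,0,0],[0,0,0,0],[0,0,-0.005,0],[0,0,-0.02,0],[0,0,-0.05,0],[0,0,-0.09,0],[0,0,-0.12,0],[0,0,-0.13,0],[0,0,-0.13,0]]]' --gripper -1 --force 35

```text
t: 15.92
tcp_pos: [0.5336, -0.4357, 0.1192]
ee_rot: [[-0.266, 0.964, 0.003], [0.964, 0.266, -0.001], [-0.002, 0.002, -1.0]]
contact_force: [-0.1, 0.1, -0.9]
gripper_width: 0.0493
```

```bash
python3 - <<'E'
from h import *
im,C,s=snap('wrist','w8.png'); print(s['t'],s['tcp_pos'],s['gripper_width'],s['contact_force'])
go([.5895,-.112,.14],0)
E
```

```text
15.925 [ 0.53359964 -0.43570007  0.11921947] 0.04926218245590832 [-0.14912076  0.14636424 -0.86949595]
t 15.975 pos [ 0.5333 -0.4355  0.1183] yh 15.4 w 0.0491 q7 1.18
dist mm 329.0 turn 15.4 shares [ 0.3711  0.1752 -0.0271  0.1284]
```

View pics/w8.png

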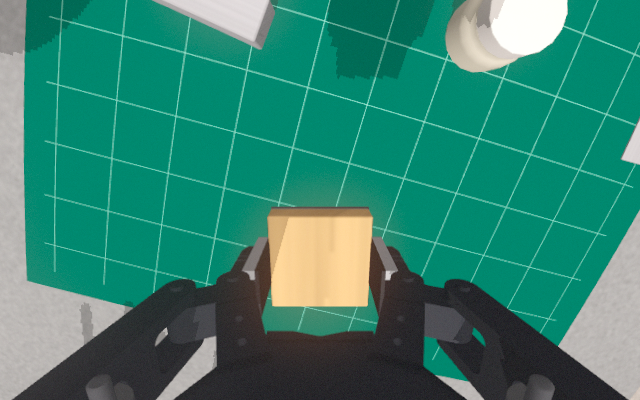

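Square board is held square. The carry height clears the 60 mm jar.

send_rows --series '[[[0.0,0.0,-0.015,0.0],[0.02,0.01,-0.027,0.008],[0.06,0.028,-0.027,0.02],[0.11,0.052,-0.027,0.038],[0.165,0.078,-0.027,0.057],[0.22,0.104,-0.027,0.076],[0.275,0.13,-0.027,0.095],[0.32,0.151,-0.027,0.11],[0.35,0.165,-0.027,0.121],[0.365,0.172,-0.027,0.1265],[0.3711,0.1752,-0.0271,0.1284],[0.3711,0.1752,-0.0271,0.1284],[0.3711,0.1752,-0.0271,0.1284],[0.3711,0.1752,-0.0271,0.1284]]]'

```text
t: 17.73
tcp_pos: [0.5894, -0.1129, 0.14]
ee_rot: [[0.001, 1.0, 0.002], [1.0, -0.001, -0.001], [-0.001, 0.002, -1.0]]
contact_force: [-0.1, -0.2, -0.4]
gripper_width: 0.0494
```

```bash
python3 - <<'E'
from h import *
go([.5893,-.112,.035],0.0)
E
```

```text
t 17.725 pos [ 0.5894 -0.1129  0.14  ] yh -0.06 w 0.0494 q7 0.42
dist mm 105.0 turn -0.06 shares [ 0.0011 -0.0003  0.1313 -0.0005]
```

send_rows --series '[[[0.0005,0,0.012,0],[0.001,-0.0003,0.04,-0.0005],[0.001,-0.0003,0.075,-0.0005],[0.001,-0.0003,0.105,-0.0005],[0.001,-0.0003,0.12,-0.0005],[0.001,-0.0003,0.1275,-0.0005],[0.001,-0.0003,0.1275,-0.0005],[0.001,-0.0003,0.1275,-0.0005],[0.001,-0.0003,0.1275,-0.0005]]]'

```text
t: 18.85
tcp_pos: [0.5896, -0.1121, 0.0386]
ee_rot: [[-0.0, 1.0, 0.003], [1.0, 0.0, -0.001], [-0.001, 0.003, -1.0]]
contact_force: [-0.5, 0.2, 0.1]
gripper_width: 0.0491
```

```bash
python3 - <<'E'
from h import *
im,C,s=snap('wrist','w9.png'); print(s['t'],s['tcp_pos'],s['gripper_width'],s['contact_force'])
cv2.imwrite('pics/w9c.png',cv2.resize(im[150:350,200:440],None,fx=3,fy=3))
E
```

```text
18.85 [ 0.58963562 -0.11206644  0.03858521] 0.049072364197604176 [-0.54349689  0.21740995  0.07015545]
```

View pics/w9c.png

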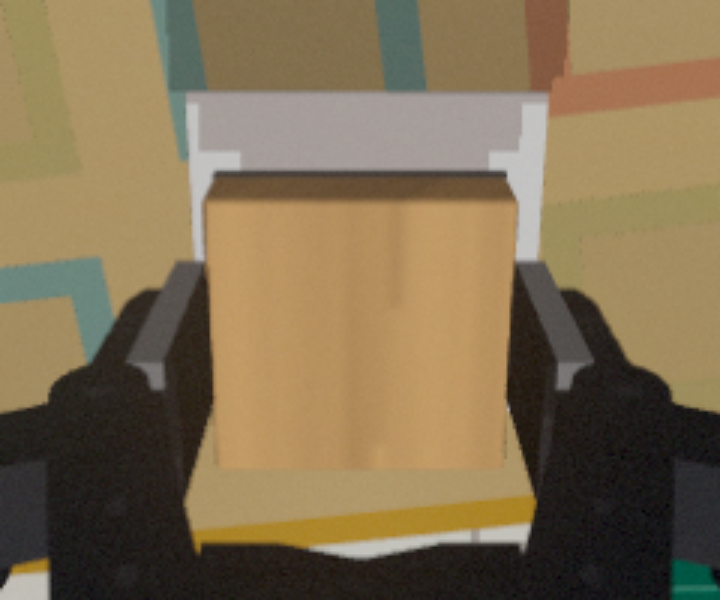

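The crop shows the board over the blotter with the blotter's far edge visible at row ~181 of the full image. Now the relative offset.

```bash
cat >> h.py <<'E'
def relsq(fn):
    im,C,s=snap('wrist',fn); print(s['t'],s['tcp_pos'],s['gripper_width'],s['contact_force'])
    C=cam('wrist',{'ee_rot':np.eye(3),'tcp_pos':np.zeros(3)})
    zt=s['tcp_pos'][2]-.007
    c=big(im,(245,150,150,80),(0,0,115),(180,40,255),4); P=ray(C,c,zt)*1000
    print('blotter far x',np.percentile(P[:,0],[85,100]))
    for a in (2,4,6): 
        q=P[abs(P[:,0]-(P[:,0].max()-a))<.7]; print(a,q[:,1].min(),q[:,1].max())
    c=big(im,(260,200,120,125),(10,60,140),(25,200,255),4); P=ray(C,c,-.0035)*1000
    print('board x',P[:,0].min(),P[:,0].max())
    for a in (10,0): q=P[abs(P[:,0]-a)<1.0]; print(a,q[:,1].min(),q[:,1].max())
E
python3 - <<'E'
from h import *
relsq('w9b.png')
C=cam('wrist',{'ee_rot':np.eye(3),'tcp_pos':np.zeros(3)})
print(ray(C,[(268.8,216),(371.8,216),(272.5,305.7),(367.5,305.7)],-.0035)*1000)
print(ray(C,[(262.3,180.7),(382.7,180.7)],.0316)*1000)
E
```

```text
18.9 [ 0.58953832 -0.11204728  0.0384758 ] 0.04881146538278087 [ 1.10234283 -0.0389647  -0.41905764]
blotter far x [34.28923564 34.58896117]
2 -34.92640277336706 34.96361372994796
4 -35.031905267354105 35.05295608469915
6 -35.1383853347103 35.006021682481695
board x -35.75818502938433 25.031099239971496
10 -25.548313835706228 23.15041153591969
0 -25.776081000716665 23.1682823046856
[[ 25.32066823 -25.32724247  -3.5       ]
 [ 25.33846151  22.97665723  -3.5       ]
 [-24.02841308 -25.91943415  -3.5       ]
 [-24.00787235  23.35145655  -3.5       ]]
[[ 34.3679775  -34.57178307  31.6       ]
 [ 34.39552586  34.8868288   31.6       ]]
```

send_rows --series '[[[-0.0007,0.0008,0.005,0],[-0.0014,0.0016,0.011,0],[-0.0014,0.0016,0.016,0],[-0.0014,0.0016,0.02,0],[-0.0014,0.0016,0.022,0],[-0.0014,0.0016,0.0228,0],[-0.0014,0.0016,0.0233,0],[-0.0014,0.0016,0.0233,0],[-0.0014,0.0016,0.0233,0]]]'

```text
t: 20.08
tcp_pos: [0.5909, -0.1132, 0.0198]
ee_rot: [[-0.0, 1.0, 0.002], [1.0, 0.0, -0.0], [-0.0, 0.002, -1.0]]
contact_force: [0.2, -0.5, -0.7]
gripper_width: 0.049
```

```bash
python3 - <<'E'
from h import *
relsq('w10.png')
im=cv2.imread('pics/w10.png')
cv2.imwrite('pics/w10c.png',cv2.resize(im[150:350,200:440],None,fx=3,fy=3))
E
```

```text
20.075 [ 0.59085263 -0.11318702  0.01980704] 0.04896404957318677 [ 0.18585845 -0.52072166 -0.67056556]
blotter far x [35.47956368 35.74804174]
2 -36.25899812937424 33.58521401165531
4 -36.195650618759345 33.646013291821916
6 -36.25568155228258 33.64712347073644
board x -35.75826838907098 25.03107455062836
10 -25.522304071175427 23.12363758003509
0 -25.522170428528604 23.16833949944534
```

View pics/w10c.png

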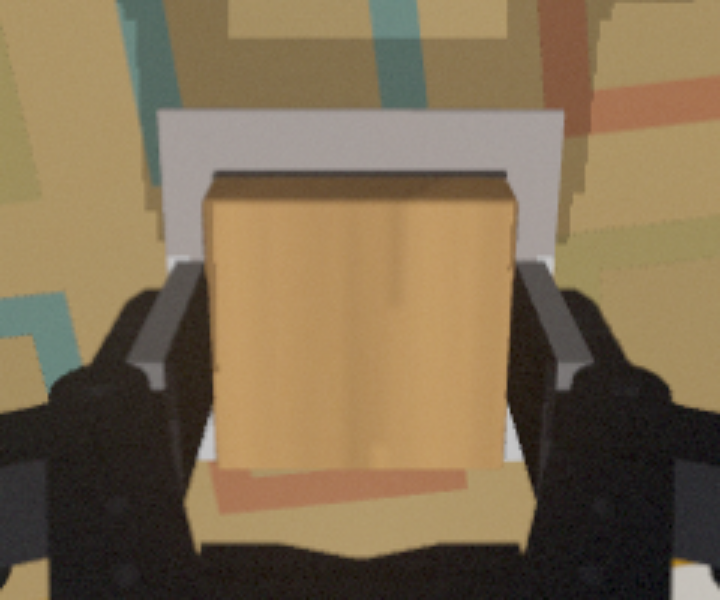

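Aligned within ~0.2 mm (both centres x≈0.6, y≈-1.2 in the tool). Lowering to contact.

send_rows --series '[[[0,0,0.0004,0],[0,0,0.0008,0],[0,0,0.0012,0],[0,0,0.0016,0],[0,0,0.0016,0]]]'

```text
t: 20.75
tcp_pos: [0.5909, -0.1132, 0.0186]
ee_rot: [[-0.0, 1.0, 0.002], [1.0, 0.0, -0.0], [-0.0, 0.002, -1.0]]
contact_force: [-1.0, -0.4, 0.8]
gripper_width: 0.0491
```

send_rows --series '[[[0,0,0,0],[0,0,0,0],[0,0,0,0],[0,0,0,0],[0,0,-0.01,0],[0,0,-0.04,0],[0,0,-0.09,0],[0,0,-0.14,0],[0,0,-0.2,0],[0,0,-0.22,0],[0,0,-0.226,0],[0,0,-0.226,0]]]' --gripper 1

```text
t: 22.25
tcp_pos: [0.5901, -0.1129, 0.1986]
ee_rot: [[-0.0, 1.0, 0.001], [1.0, 0.0, -0.0], [-0.0, 0.001, -1.0]]
contact_force: [-1.0, -1.0, -0.8]
gripper_width: 0.0853
```

```bash
python3 - <<'E'
from h import *
im,C,s=snap('wrist','w11.png'); print(s['t'],s['tcp_pos'],s['gripper_width'],s['contact_force'])
go([.4105,-.3095,.2],-98.4)
E
```

```text
22.25 [ 0.59006696 -0.11293081  0.19857944] 0.08530737139434802 [-0.99145795 -1.01299065 -0.79410107]
t 22.3 pos [ 0.59   -0.1129  0.1983] yh 0.01 w 0.0854 q7 0.39
dist mm 266.2 turn 98.41 shares [-0.2457 -0.2244 -0.0023  0.8201]
```

View pics/w11.png

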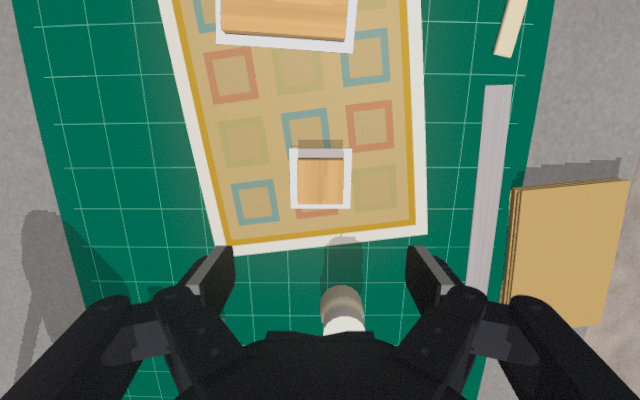

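Square board appears centred at (320,182). Checking numerically, then heading to the bar.

```bash
python3 - <<'E'
from h import *
im=cv2.imread('pics/w11.png'); C=cam('wrist',telemetry.read_state())
print(rect(C,big(im,(295,154,52,52),(10,60,130),(25,200,255),4),.022))
print(rect(C,big(im,(284,143,74,72),(0,0,110),(180,40,255),4),.007))
E
```

```text
(array([ 589.6, -112.4]), array([50.1, 49.4]), -90.0)
(array([ 589.5, -109.9]), array([76.6, 70.6]), 89.9)
```

send_rows --series '[[[-0.01,-0.009,0,0.03],[-0.03,-0.027,0,0.1],[-0.05,-0.046,0,0.17],[-0.072,-0.066,0,0.24],[-0.096,-0.088,0,0.32],[-0.12,-0.11,0,0.4],[-0.144,-0.132,0,0.48],[-0.168,-0.153,0,0.56],[-0.192,-0.175,0,0.64],[-0.213,-0.195,0,0.71],[-0.231,-0.211,0,0.77],[-0.242,-0.221,-0.002,0.81],[-0.2457,-0.2244,-0.0023,0.8201],[-0.2457,-0.2244,-0.0023,0.8201],[-0.2457,-0.2244,-0.0023,0.8201],[-0.2457,-0.2244,-0.0023,0.8201]]]'

```text
t: 24.3
tcp_pos: [0.4107, -0.3092, 0.2]
ee_rot: [[0.989, -0.145, 0.001], [-0.145, -0.989, -0.0], [0.001, 0.0, -1.0]]
contact_force: [-0.5, 0.7, -0.3]
gripper_width: 0.0853
```

```bash
python3 - <<'E'
from h import *
im,C,s=snap('wrist','w12.png'); print(s['t'],s['tcp_pos'],s['gripper_width'],s['contact_force'],s['joints'])
p=proj(C,[.411,-.3095,.031])[0]; print(p)
E
```

```text
24.3 [ 0.41073709 -0.30921052  0.19996062] 0.08531625253692722 [-0.46630066  0.65349826 -0.31585507] [-0.26549997  0.45672844  1.07947125  1.95549029 -0.47680102  1.01202322
 -0.68150968]
[320.30269423 181.59246543]
```

View pics/w12.png

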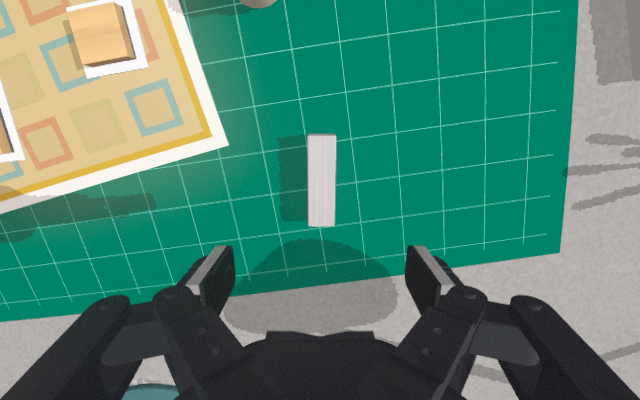

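The bar is below at (321,181), lengthwise in the image.

```bash
python3 - <<'E'
from h import *
im=cv2.imread('pics/w12.png'); C=cam('wrist',telemetry.read_state())
c,s,a=rect(C,big(im,(298,122,50,116),(0,0,170),(180,30,255),8),.031); print(c,s,a)
go([c[0]/1000,c[1]/1000,.027],a-90)
E
```

```text
[ 409.5 -310.8] [99.2 29.2] -8.5
t 24.35 pos [ 0.4107 -0.3093  0.2   ] yh -98.35 w 0.0851 q7 -0.68
dist mm 173.0 turn 0.15 shares [-0.0013  0.0021  0.2162  0.0013]
```

send_rows --series '[[[-0.001,0.001,0.03,0.001],[-0.0013,0.002,0.08,0.0013],[-0.0013,0.002,0.13,0.0013],[-0.0013,0.0021,0.18,0.0013],[-0.0013,0.0021,0.208,0.0013],[-0.0013,0.0021,0.222,0.0013],[-0.0013,0.0021,0.2265,0.0013],[-0.0013,0.0021,0.2265,0.0013],[-0.0013,0.0021,0.2265,0.0013]]]'

```text
t: 25.48
tcp_pos: [0.4099, -0.3109, 0.0195]
ee_rot: [[0.989, -0.148, 0.002], [-0.148, -0.989, -0.001], [0.002, 0.0, -1.0]]
contact_force: [0.5, 0.7, 0.3]
gripper_width: 0.0854
```

send_rows --series '[[[0,0,0,0],[0,0,0,0],[0,0,0,0],[0,0,0,0],[0,0,0,0],[0,0,0,0],[0,0,0,0],[0,0,0,0],[0,0,0,0]]]' --gripper -0.5 --force 40

```text
t: 26.6
tcp_pos: [0.41, -0.3109, 0.0196]
ee_rot: [[0.989, -0.148, 0.002], [-0.148, -0.989, -0.0], [0.002, -0.0, -1.0]]
contact_force: [-1.1, 2.3, 7.7]
gripper_width: 0.0296
```

send_rows --series '[[[0,0,0,0],[0,0,0,0],[0,0,0,0],[0,0,-0.005,0],[0,0,-0.02,0],[0,0,-0.05,0],[0,0,-0.09,0],[0,0,-0.125,0],[0,0,-0.138,0],[0,0,-0.14,0],[0,0,-0.14,0]]]' --gripper -1 --force 75

```text
t: 27.98
tcp_pos: [0.4095, -0.3105, 0.1309]
ee_rot: [[0.989, -0.148, 0.001], [-0.148, -0.989, 0.0], [0.001, -0.0, -1.0]]
contact_force: [-0.1, -0.1, -6.9]
gripper_width: 0.0285
```

```bash
python3 - <<'E'
from h import *
im,C,s=snap('wrist','w13.png'); print(s['t'],s['tcp_pos'],s['gripper_width'],s['contact_force'],s['ft_torque'],s['joints'])
go([.5545,.0562,.14],-93.9)
E
```

```text
27.975 [ 0.40953611 -0.31050187  0.13094921] 0.028542837608147204 [-0.08032453 -0.08769624 -6.86280802] [-0.03474643  0.02390101 -0.01791987] [-0.16841081  0.55150984  0.97132447  2.00910293 -0.59161802  0.89005829
 -0.59291701]
t 28.025 pos [ 0.4095 -0.3105  0.1309] yh -98.49 w 0.0283 q7 -0.59
dist mm 394.5 turn -4.59 shares [ 0.1116 -0.4802 -0.0112 -0.0383]
```

View pics/w13.png

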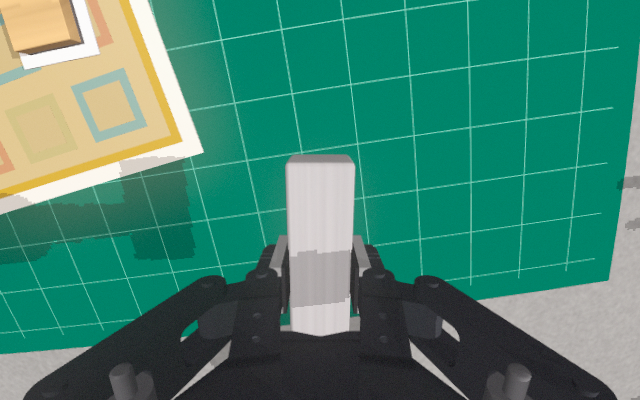

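Bar held straight and level. Carrying it to the long board at safe height.

send_rows --series '[[[0.003,-0.01,-0.004,0],[0.008,-0.034,-0.009,-0.003],[0.016,-0.07,-0.0112,-0.006],[0.026,-0.112,-0.0112,-0.009],[0.037,-0.16,-0.0112,-0.013],[0.049,-0.21,-0.0112,-0.017],[0.06,-0.26,-0.0112,-0.021],[0.072,-0.31,-0.0112,-0.025],[0.083,-0.357,-0.0112,-0.029],[0.093,-0.4,-0.0112,-0.032],[0.101,-0.436,-0.0112,-0.035],[0.107,-0.462,-0.0112,-0.037],[0.1105,-0.476,-0.0112,-0.038],[0.1116,-0.4802,-0.0112,-0.0383],[0.1116,-0.4802,-0.0112,-0.0383],[0.1116,-0.4802,-0.0112,-0.0383],[0.1116,-0.4802,-0.0112,-0.0383]]]'

```text
t: 30.15
tcp_pos: [0.5544, 0.0557, 0.1401]
ee_rot: [[0.998, -0.069, 0.001], [-0.069, -0.998, 0.0], [0.001, -0.0, -1.0]]
contact_force: [-0.0, 0.3, -6.0]
gripper_width: 0.0284
```

```bash
python3 - <<'E'
from h import *
im,C,s=snap('wrist','w14.png'); print(s['t'],s['tcp_pos'],s['gripper_width'],s['contact_force'],s['joints'])
go([.5545,.0562,.06],-94)
E
```

```text
30.15 [0.55438069 0.05570767 0.14008919] 0.028380723654179364 [-0.04178876  0.31216356 -5.99342745] [-0.8701371   0.61145197  0.95830439  1.89817294 -0.61268751  0.95650755
 -1.26371776]
t 30.2 pos [0.5544 0.0558 0.1401] yh -93.94 w 0.0288 q7 -1.26
dist mm 80.1 turn 0.06 shares [-0.     -0.0005  0.1001  0.0005]
```

View pics/w14.png

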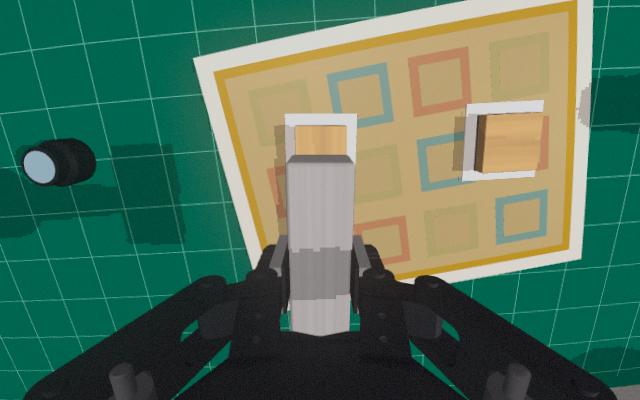

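The bar lines up with the board (board columns 294–347, bar 287–354). Descending to measure.

send_rows --series '[[[0,0,0.01,0],[0,0,0.03,0],[0,0,0.055,0],[0,0,0.078,0],[0,0,0.092,0],[0,0,0.098,0],[0,0,0.1,0.0003],[0,0,0.1,0.0003],[0,0,0.1,0.0003]]]'

```text
t: 31.32
tcp_pos: [0.5547, 0.0559, 0.0605]
ee_rot: [[0.998, -0.069, 0.001], [-0.069, -0.998, 0.001], [0.001, -0.001, -1.0]]
contact_force: [0.1, 0.3, -6.9]
gripper_width: 0.0288
```

```bash
python3 - <<'E'
from h import *
im,C,s=snap('wrist','w15.png'); print(s['t'],s['tcp_pos'],s['gripper_width'],s['contact_force'])
cv2.imwrite('pics/w15c.png',cv2.resize(im[80:340,200:440],None,fx=2.3,fy=2.3))
I={'ee_rot':np.eye(3),'tcp_pos':np.zeros(3)}; C=cam('wrist',I)
c=big(im,(265,130,110,220),(0,0,60),(180,25,255),4); 
P=ray(C,c,.0166-.028)*1000
print('bar far',P[:,0].max())
for a in (40,30,20): q=P[abs(P[:,0]-a)<1.0]; print(a,q[:,1].min(),q[:,1].max())
z=s['tcp_pos'][2]-.022
c=big(im,(285,80,80,80),(10,60,130),(25,200,255),4); P=ray(C,c,z)*1000
print('board far',P[:,0].max(),np.percentile(P[:,0],85))
for a in (2,4,6): q=P[abs(P[:,0]-(P[:,0].max()-a))<.7]; print(a,q[:,1].min(),q[:,1].max())
E
```

```text
31.325 [0.55467047 0.05593702 0.06046533] 0.028824716753702125 [ 0.07790505  0.33919326 -6.91103371]
bar far 63.02696926396545
40 -20.337874622511674 20.897308375746757
30 -20.32995895926506 20.889150002180667
20 -20.30415392235393 20.899495941812756
board far 59.984179019065174 59.837176919900976
2 -20.758906084778832 22.436217471591426
4 -20.82128628595394 22.333130292876092
6 -20.88426446594928 22.29175283355543
```

View pics/w15c.png

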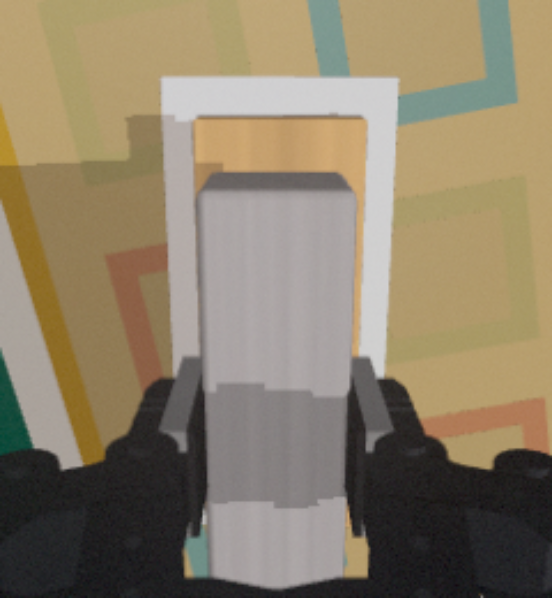

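```bash
python3 - <<'E'
from h import *
im=cv2.imread('pics/w15.png')
C=cam('wrist',{'ee_rot':np.eye(3),'tcp_pos':np.zeros(3)})
g=cv2.cvtColor(im,cv2.COLOR_BGR2GRAY).astype(int)
print('col320 rows',[(r,g[r,320]) for r in range(150,170)])
for r in (185,205,225): 
    print(r,im[r,280:292].tolist()); print(im[r,348:360].tolist())
E
```

```text
col320 rows [(150, np.int64(163)), (151, np.int64(162)), (152, np.int64(161)), (153, np.int64(164)), (154, np.int64(145)), (155, np.int64(100)), (156, np.int64(99)), (157, np.int64(100)), (158, np.int64(98)), (159, np.int64(101)), (160, np.int64(102)), (161, np.int64(103)), (162, np.int64(117)), (163, np.int64(145)), (164, np.int64(156)), (165, np.int64(162)), (166, np.int64(165)), (167, np.int64(167)), (168, np.int64(166)), (169, np.int64(167))]
185 [[168, 173, 180], [168, 170, 179], [168, 171, 180], [169, 173, 180], [169, 173, 180], [121, 130, 142], [117, 119, 127], [128, 132, 137], [147, 149, 154], [162, 163, 169], [165, 166, 172], [166, 165, 172]]
[[166, 166, 172], [166, 166, 172], [166, 166, 172], [166, 167, 172], [162, 163, 169], [164, 165, 172], [133, 144, 159], [117, 165, 202], [115, 167, 206], [137, 176, 205], [202, 204, 209], [207, 207, 208]]
205 [[168, 171, 179], [167, 170, 177], [169, 172, 179], [169, 171, 179], [169, 172, 179], [146, 151, 159], [107, 120, 133], [119, 122, 128], [138, 140, 144], [153, 155, 162], [165, 166, 172], [168, 168, 174]]
[[165, 165, 171], [166, 165, 173], [166, 166, 172], [165, 165, 171], [164, 165, 170], [151, 151, 155], [121, 166, 201], [114, 166, 206], [115, 173, 206], [201, 203, 208], [207, 207, 208], [207, 208, 208]]
225 [[167, 170, 177], [169, 172, 180], [168, 170, 178], [168, 172, 180], [167, 171, 177], [168, 171, 178], [133, 138, 149], [111, 114, 121], [129, 128, 135], [143, 145, 152], [160, 162, 168], [164, 164, 171]]
[[164, 163, 170], [164, 165, 170], [163, 164, 170], [165, 164, 170], [160, 159, 166], [122, 154, 185], [115, 166, 204], [113, 166, 205], [173, 183, 193], [205, 206, 206], [206, 207, 207], [207, 207, 208]]
```

```bash
python3 - <<'E'
from h import *
C=cam('wrist',{'ee_rot':np.eye(3),'tcp_pos':np.zeros(3)})
print(ray(C,[(285.0,185),(353.9,185),(285.7,205),(353.2,205),(286.3,225),(352.8,225),(320,162)],-.0114)*1000)
E
```

```text
[[ 39.93339773 -15.35121722 -11.4       ]
 [ 39.94326575  14.02862767 -11.4       ]
 [ 30.99452926 -15.3393982  -11.4       ]
 [ 31.00477063  14.01881988 -11.4       ]
 [ 21.68653729 -15.37677684 -11.4       ]
 [ 21.69716177  14.14710128 -11.4       ]
 [ 49.79266649  -0.43274677 -11.4       ]]
```

send_rows --series '[[[0,0.0006,0.005,0],[0,0.0012,0.011,0],[0,0.0018,0.017,0],[0,0.0018,0.021,0],[0,0.0018,0.023,0],[0,0.0018,0.024,0],[0,0.0018,0.0245,0],[0,0.0018,0.0245,0],[0,0.0018,0.0245,0]]]'

```text
t: 32.5
tcp_pos: [0.5547, 0.0546, 0.0409]
ee_rot: [[0.998, -0.069, 0.002], [-0.069, -0.998, 0.001], [0.002, -0.001, -1.0]]
contact_force: [-0.4, -0.4, -6.4]
gripper_width: 0.0286
```

```bash
python3 - <<'E'
from h import *
im,C,s=snap('wrist','w16.png'); print(s['t'],s['tcp_pos'],s['gripper_width'],s['contact_force'])
cv2.imwrite('pics/w16c.png',cv2.resize(im[80:340,200:440],None,fx=2.3,fy=2.3))
C=cam('wrist',{'ee_rot':np.eye(3),'tcp_pos':np.zeros(3)})
z=s['tcp_pos'][2]-.022
c=big(im,(265,80,110,80),(10,60,130),(25,200,255),4); P=ray(C,c,z)*1000
print('board far',P[:,0].max(),np.percentile(P[:,0],85))
for a in (2,4,6): q=P[abs(P[:,0]-(P[:,0].max()-a))<.7]; print(a,q[:,1].min(),q[:,1].max())
E
```

```text
32.5 [0.55465008 0.05455549 0.04090221] 0.028643095524511487 [-0.44317754 -0.36977298 -6.36362598]
board far 85.36920012144637 85.31493651540391
2 -27.49458109280723 6.3520584350674705
4 -27.587199473552737 6.745733177095315
6 -27.68087213909888 7.140818146654765
```

View pics/w16c.png

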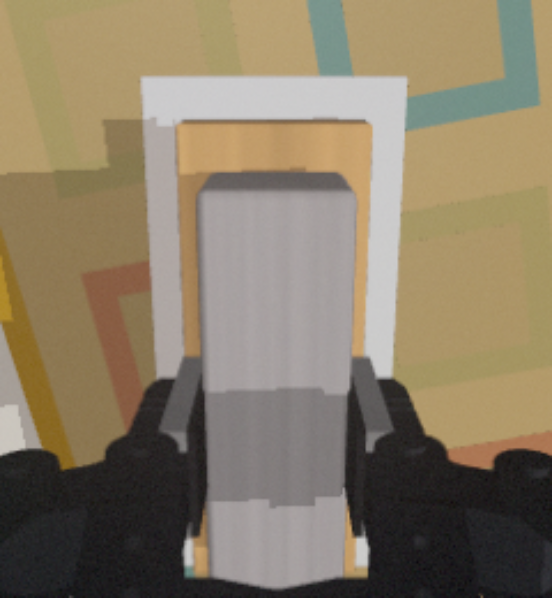

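```bash
python3 - <<'E'
from h import *
im=cv2.imread('pics/w16.png')
C=cam('wrist',{'ee_rot':np.eye(3),'tcp_pos':np.zeros(3)})
c=big(im,(273,127,95,27),(10,85,130),(25,200,255),4); P=ray(C,c,.0189)*1000
print('board far',P[:,0].max(),np.percentile(P[:,0],85))
for a in (2,4,6): q=P[abs(P[:,0]-(P[:,0].max()-a))<.7]; print(a,q[:,1].min(),q[:,1].max())
print(ray(C,[(277.4,133.5),(361.3,133.5)],.0189)*1000)
print(ray(C,[(288.5,155.2),(353,155.2)],.0166)*1000)
E
```

```text
board far 59.77874701516898 59.75967709508844
2 -22.45190856966544 20.871001911445834
4 -22.401371582849254 20.820233941467336
6 -22.479678615271492 20.87869036528793
[[ 59.58343092 -22.09047125  18.9       ]
 [ 59.59620087  20.61183439  18.9       ]]
[[ 48.84113866 -16.49858478  16.6       ]
 [ 48.85318631  16.45832618  16.6       ]]
```

Bar centre (−0.2,−0.65) against board centre (−0.25,−0.78) in tool mm, so it's aligned. Lowering slowly.

send_rows --series '[[[0,0,0.0006,0],[0,0,0.0012,0],[0,0,0.0018,0],[0,0,0.0022,0],[0,0,0.0025,0],[0,0,0.0027,0],[0,0,0.0027,0]]]'

```text
t: 33.42
tcp_pos: [0.5546, 0.0545, 0.0389]
ee_rot: [[0.998, -0.069, 0.001], [-0.069, -0.998, 0.001], [0.001, -0.001, -1.0]]
contact_force: [-3.2, 0.4, -0.3]
gripper_width: 0.0286
```

send_rows --series '[[[0,0,0.0002,0],[0,0,0.0004,0],[0,0,0.0004,0]]]'

```text
t: 33.8
tcp_pos: [0.5546, 0.0546, 0.0388]
ee_rot: [[0.998, -0.069, 0.001], [-0.069, -0.998, 0.001], [0.001, -0.001, -1.0]]
contact_force: [-5.6, 2.0, 6.4]
gripper_width: 0.0284
```

send_rows --series '[[[0,0,0,0],[0,0,0,0],[0,0,0,0],[0,0,0,0],[0,0,0,0],[0,0,-0.01,0],[0,0,-0.04,0],[0,0,-0.09,0],[0,0,-0.14,0],[0,0,-0.18,0],[0,0,-0.2,0],[0,0,-0.202,0],[0,0,-0.202,0]]]' --gripper 1

```text
t: 35.42
tcp_pos: [0.554, 0.0545, 0.1996]
ee_rot: [[0.998, -0.069, 0.0], [-0.069, -0.998, 0.001], [0.0, -0.001, -1.0]]
contact_force: [-0.7, 0.3, -0.0]
gripper_width: 0.0853
```

```bash
python3 - <<'E'
from h import *
im,C,s=snap('wrist','w17.png'); print(s['t'],s['tcp_pos'],s['gripper_width'],s['contact_force'],s['joints'])
go([.537,.438,.2],-10); go([.537,.438,.2],-60)
E
```

```text
35.425 [0.55398002 0.05450467 0.19955969] 0.0852855617774824 [-0.7321257   0.34697371 -0.01995919] [-0.92743937  0.53783795  1.03486148  1.85372627 -0.53113652  1.05746476
 -1.32082365]
t 35.475 pos [0.5539 0.0544 0.1994] yh -93.96 w 0.085 q7 -1.32
dist mm 384.0 turn -83.96 shares [-5.430e-02 -4.769e-01 -4.000e-04 -6.997e-01]
t 35.475 pos [0.5539 0.0544 0.1994] yh -93.96 w 0.085 q7 -1.32
dist mm 384.0 turn -33.96 shares [-5.430e-02 -4.769e-01 -4.000e-04 -2.830e-01]
```

View pics/w17.png

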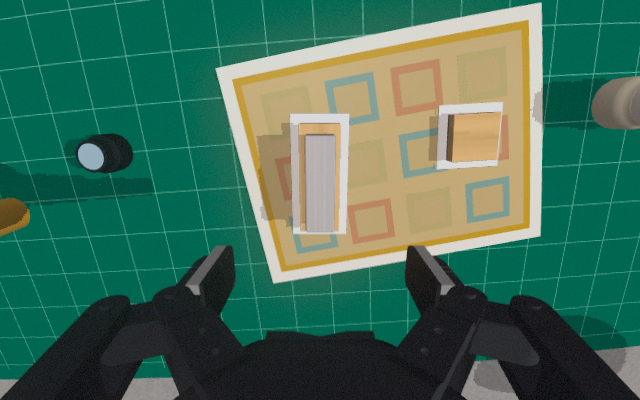

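The bar lies centred along the long board. On to the brass.

```bash
python3 - <<'E'
from h import *
im=cv2.imread('pics/w17.png'); C=cam('wrist',telemetry.read_state())
print(rect(C,big(im,(303,130,36,103),(0,0,120),(180,30,200),8),.050))
E
```

```text
(array([554.2,  54.8]), array([99.8, 29. ]), -3.9)
```

send_rows --series '[[[-0.002,-0.02,0,-0.03],[-0.006,-0.055,0,-0.09],[-0.011,-0.1,0,-0.16],[-0.017,-0.145,0,-0.23],[-0.022,-0.19,0,-0.31],[-0.027,-0.235,0,-0.39],[-0.032,-0.28,0,-0.47],[-0.037,-0.325,0,-0.55],[-0.042,-0.37,0,-0.62],[-0.047,-0.415,0,-0.69],[-0.052,-0.45,0,-0.74],[-0.0543,-0.4769,-0.0004,-0.783],[-0.0543,-0.4769,-0.0004,-0.783],[-0.0543,-0.4769,-0.0004,-0.783],[-0.0543,-0.4769,-0.0004,-0.783]]]'

```text
t: 37.35
tcp_pos: [0.5371, 0.4374, 0.1999]
ee_rot: [[0.001, 1.0, 0.0], [1.0, -0.001, 0.0], [0.0, 0.0, -1.0]]
contact_force: [-0.1, -0.6, 0.4]
gripper_width: 0.0848
```

```bash
python3 - <<'E'
from h import *
im,C,s=snap('wrist','w18.png'); print(s['t'],s['tcp_pos'],s['gripper_width'],s['contact_force'],s['joints'])
E
```

```text
37.35 [0.53705475 0.43736787 0.19993644] 0.08476059729345095 [-0.05622615 -0.61575691  0.42016204] [-1.09104798  0.6337673   0.55432169  1.48092501 -0.35266152  1.12697545
 -0.4728547 ]
```

View pics/w18.png

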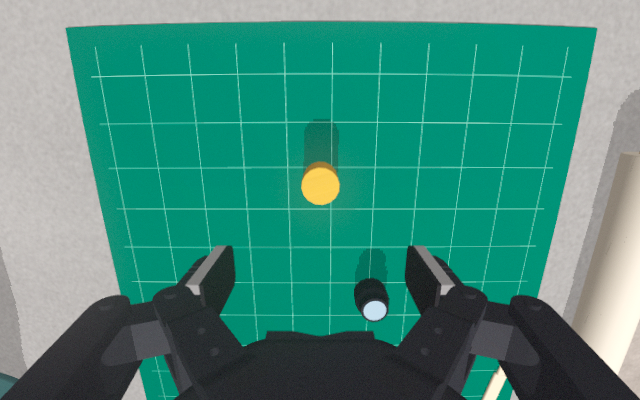

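The brass top is the yellow disc at (321,186), with the loupe well clear at (373,305).

```bash
python3 - <<'E'
from h import *
im=cv2.imread('pics/w18.png'); C=cam('wrist',telemetry.read_state())
c=big(im,(295,155,55,60),(15,100,225),(30,255,255),8); P=ray(C,c,.043)[:,:2]*1000
print(cv2.minEnclosingCircle(P.astype(np.float32)),cv2.fitEllipse(P.astype(np.float32)))
go([.537,.437,.025],0)
E
```

```text
((536.15869140625, 437.748046875), 19.40999412536621) ((536.1575927734375, 437.7630615234375), (38.02739334106445, 38.22869873046875), 163.7156982421875)
t 37.4 pos [0.5371 0.4374 0.2   ] yh -0.06 w 0.085 q7 -0.47
dist mm 175.0 turn -0.06 shares [-7.000e-04 -1.000e-04  2.187e-01 -5.000e-04]
```

send_rows --series '[[[0.0002,-0.0005,0.03,0],[0.0004,-0.0011,0.08,0],[0.0004,-0.0011,0.13,0],[0.0004,-0.0011,0.175,0],[0.0004,-0.0011,0.204,0],[0.0004,-0.0011,0.218,0],[0.0004,-0.0011,0.2228,0],[0.0004,-0.0011,0.2228,0],[0.0004,-0.0011,0.2228,0]]]'

```text
t: 38.52
tcp_pos: [0.5366, 0.4382, 0.0227]
ee_rot: [[0.001, 1.0, 0.001], [1.0, -0.001, 0.001], [0.001, 0.001, -1.0]]
contact_force: [-0.6, 0.2, 0.7]
gripper_width: 0.0854
```

send_rows --series '[[[0,0,0,0],[0,0,0,0],[0,0,0,0],[0,0,0,0],[0,0,0,0],[0,0,0,0],[0,0,0,0],[0,0,0,0],[0,0,0,0]]]' --gripper -0.3 --force 30

```text
t: 39.65
tcp_pos: [0.5367, 0.4383, 0.0232]
ee_rot: [[0.001, 1.0, 0.001], [1.0, -0.001, 0.002], [0.002, 0.001, -1.0]]
contact_force: [-2.2, -1.3, 5.1]
gripper_width: 0.0392
```

send_rows --series '[[[0,0,0,0],[0,0,0,0],[0,0,0,0],[0,0,-0.005,0],[0,0,-0.02,0],[0,0,-0.05,0],[0,0,-0.09,0],[0,0,-0.13,0],[0,0,-0.154,0],[0,0,-0.16,0],[0,0,-0.16,0]]]' --gripper -1 --force 60

```text
t: 41.02
tcp_pos: [0.5363, 0.438, 0.1507]
ee_rot: [[0.001, 1.0, 0.001], [1.0, -0.001, 0.001], [0.001, 0.001, -1.0]]
contact_force: [0.6, -0.2, -3.8]
gripper_width: 0.0385
```

```bash
python3 - <<'E'
from h import *
im,C,s=snap('wrist','w19.png'); print(s['t'],s['tcp_pos'],s['gripper_width'],s['contact_force'],s['joints'])
go([.5903,-.1132,.15],0)
E
```

```text
41.025 [0.53628966 0.43797046 0.15070757] 0.03854514686250388 [ 0.55416979 -0.18408484 -3.78656828] [-1.08078492  0.68182649  0.53345501  1.52041867 -0.38091343  1.04258945
 -0.45315681]
t 41.075 pos [0.5361 0.4379 0.1502] yh -0.06 w 0.0385 q7 -0.45
dist mm 553.7 turn -0.06 shares [-6.888e-01  6.840e-02 -4.000e-04 -5.000e-04]
```

View pics/w19.png

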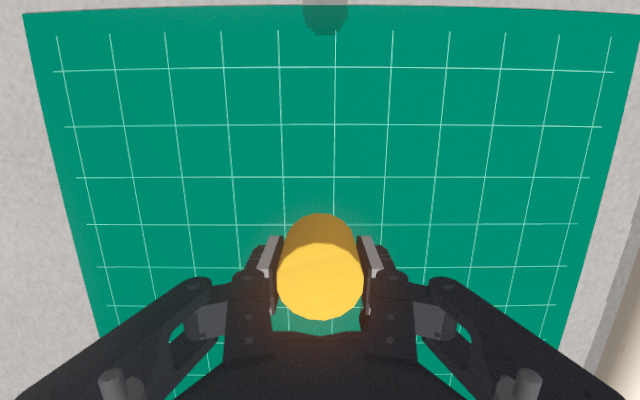

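Brass is held upright. Carrying at 150 mm, well above the loupe and bar.

send_rows --series '[[[-0.012,0.0012,0,0],[-0.04,0.004,0,0],[-0.08,0.008,0,0],[-0.13,0.013,0,0],[-0.185,0.0184,0,0],[-0.24,0.0238,0,0],[-0.295,0.0293,0,0],[-0.35,0.0348,0,0],[-0.405,0.0402,0,0],[-0.46,0.0457,0,0],[-0.515,0.0511,0,0],[-0.565,0.0561,0,0],[-0.61,0.0606,0,0],[-0.645,0.064,0,0],[-0.67,0.0665,0,0],[-0.684,0.068,0,0],[-0.6888,0.0684,0,-0.0005],[-0.6888,0.0684,0,-0.0005],[-0.6888,0.0684,0,-0.0005],[-0.6888,0.0684,0,-0.0005]]]'

```text
t: 43.58
tcp_pos: [0.5904, -0.1126, 0.1497]
ee_rot: [[-0.001, 1.0, 0.0], [1.0, 0.001, 0.001], [0.001, 0.0, -1.0]]
contact_force: [0.3, -0.1, -3.5]
gripper_width: 0.0386
```

```bash
python3 - <<'E'
from h import *
im,C,s=snap('wrist','w20.png'); print(s['t'],s['tcp_pos'],s['gripper_width'],s['contact_force'],s['joints'])
go([.5903,-.1132,.065],0)
E
```

```text
43.575 [ 0.5903837  -0.11258051  0.14969107] 0.03860696586135666 [ 0.30530283 -0.12897578 -3.47719246] [-0.31699268  0.54491449  0.60967421  1.77340384 -0.37713835  0.9420514
  0.45126936]
t 43.625 pos [ 0.5904 -0.1127  0.1497] yh 0.05 w 0.0382 q7 0.45
dist mm 84.7 turn 0.05 shares [-7.000e-04 -1.000e-04  1.059e-01  4.000e-04]
```

View pics/w20.png

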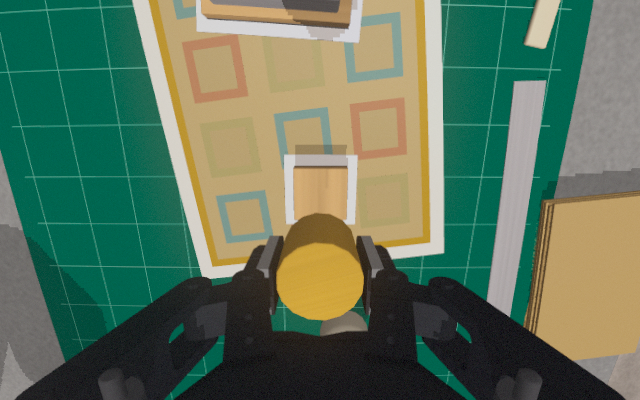

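send_rows --series '[[[0,0,0.01,0],[-0.0004,0,0.03,0],[-0.0007,0,0.055,0.0004],[-0.0007,0,0.08,0.0004],[-0.0007,0,0.096,0.0004],[-0.0007,0,0.104,0.0004],[-0.0007,0,0.1075,0.0004],[-0.0007,0,0.1075,0.0004],[-0.0007,0,0.1075,0.0004]]]'

```text
t: 44.75
tcp_pos: [0.5907, -0.1132, 0.0642]
ee_rot: [[-0.0, 1.0, 0.001], [1.0, 0.0, 0.001], [0.001, 0.001, -1.0]]
contact_force: [-1.1, 0.7, -3.8]
gripper_width: 0.0383
```

```bash
python3 - <<'E'
from h import *
im,C,s=snap('wrist','w21.png'); print(s['t'],s['tcp_pos'],s['gripper_width'],s['contact_force'])
cv2.imwrite('pics/w21c.png',cv2.resize(im[130:330,200:440],None,fx=3,fy=3))
C=cam('wrist',{'ee_rot':np.eye(3),'tcp_pos':np.zeros(3)})
c=big(im,(265,235,110,95),(15,100,190),(30,255,255),4)
P=ray(C,c,.0202-.040)[:,:2]*1000; print(cv2.minEnclosingCircle(P.astype(np.float32)))
E
```

```text
44.75 [ 0.59065603 -0.11319279  0.06417621] 0.03825406205754212 [-1.14830692  0.65305287 -3.82457273]
((-0.5791699886322021, -1.301156759262085), 19.287982940673828)
```

View pics/w21c.png

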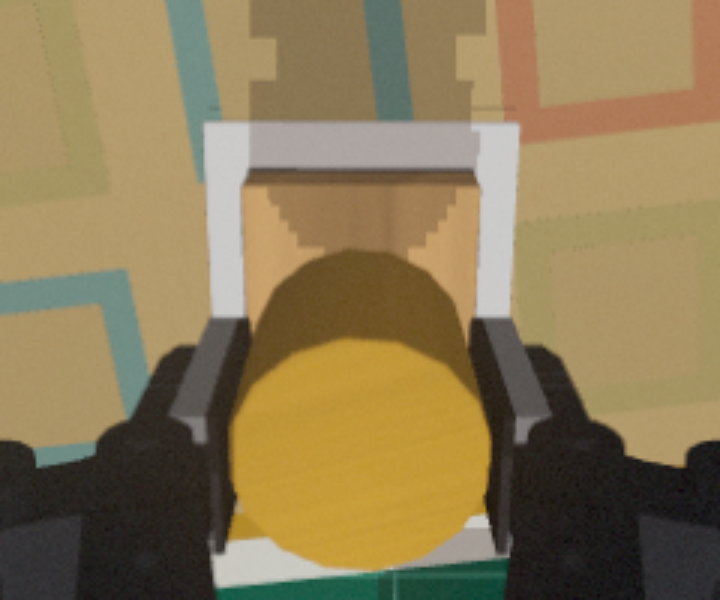

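Board's far edge at row 191, columns 281–360; brass base's far point at row 212.7, column 319.

```bash
python3 - <<'E'
from h import *
im=cv2.imread('pics/w21.png')
C=cam('wrist',{'ee_rot':np.eye(3),'tcp_pos':np.zeros(3)})
print('board',ray(C,[(281,191),(360,191)],.0422)*1000)
print('base far',ray(C,[(319.3,212.7)],.0202)*1000)
print('top L,R,far,near',ray(C,[(276.7,275),(363.3,275),(320,242.7),(321,320)],-.0198)*1000)
c=big(im,(262,175,120,40),(8,40,90),(25,200,255),4); P=ray(C,c,.0422)*1000
for a in (20,15,10): 
    q=P[abs(P[:,0]-a)<.7]; print(a,q[:,1].min(),q[:,1].max())
for v in (205,215,225): print(v,[tuple(im[v,x]) for x in (278,280,281,282,283,284)],[tuple(im[v,x]) for x in (356,357,358,359,360,361)])
E
```

```text
board [[ 25.44643768 -25.45153491  42.2       ]
 [ 25.46434149  23.52514982  42.2       ]]
base far [[18.82036165 -1.67699011 20.2       ]]
top L,R,far,near [[  3.83637521 -20.21396015 -19.8       ]
 [  3.85154228  17.57822348 -19.8       ]
 [ 19.25029063  -1.32770702 -19.8       ]
 [-19.63343032  -0.84167394 -19.8       ]]
20 -25.908254679451684 23.838739278743205
15 -25.933949979786505 23.880769982802626
10 -25.936329764970832 23.726488770812704
205 [(np.uint8(200), np.uint8(202), np.uint8(202)), (np.uint8(157), np.uint8(166), np.uint8(175)), (np.uint8(107), np.uint8(148), np.uint8(183)), (np.uint8(105), np.uint8(157), np.uint8(196)), (np.uint8(102), np.uint8(157), np.uint8(197)), (np.uint8(106), np.uint8(160), np.uint8(199))] [(np.uint8(104), np.uint8(154), np.uint8(192)), (np.uint8(103), np.uint8(154), np.uint8(192)), (np.uint8(103), np.uint8(154), np.uint8(193)), (np.uint8(120), np.uint8(151), np.uint8(177)), (np.uint8(194), np.uint8(197), np.uint8(198)), (np.uint8(201), np.uint8(201), np.uint8(204))]
215 [(np.uint8(200), np.uint8(201), np.uint8(203)), (np.uint8(188), np.uint8(1
[... 360 characters left out ...]
162), np.uint8(168), np.uint8(177)), (np.uint8(197), np.uint8(198), np.uint8(199)), (np.uint8(203), np.uint8(202), np.uint8(204))]
225 [(np.uint8(203), np.uint8(203), np.uint8(204)), (np.uint8(200), np.uint8(201), np.uint8(202)), (np.uint8(144), np.uint8(161), np.uint8(177)), (np.uint8(110), np.uint8(158), np.uint8(192)), (np.uint8(107), np.uint8(162), np.uint8(197)), (np.uint8(108), np.uint8(159), np.uint8(200))] [(np.uint8(102), np.uint8(155), np.uint8(192)), (np.uint8(103), np.uint8(155), np.uint8(194)), (np.uint8(111), np.uint8(153), np.uint8(187)), (np.uint8(196), np.uint8(199), np.uint8(202)), (np.uint8(200), np.uint8(202), np.uint8(202)), (np.uint8(200), np.uint8(202), np.uint8(202))]
```

send_rows --series '[[[0.0005,0.0002,0.005,0],[0.001,0.0004,0.011,0],[0.0013,0.0004,0.017,0],[0.0013,0.0004,0.021,0],[0.0013,0.0004,0.0235,0],[0.0013,0.0004,0.0247,0],[0.0013,0.0004,0.025,0],[0.0013,0.0004,0.025,0],[0.0013,0.0004,0.025,0]]]'

```text
t: 45.92
tcp_pos: [0.591, -0.1121, 0.0442]
ee_rot: [[0.0, 1.0, 0.001], [1.0, -0.0, 0.001], [0.001, 0.001, -1.0]]
contact_force: [0.4, 0.5, -3.1]
gripper_width: 0.0386
```

```bash
python3 - <<'E'
from h import *
im,C,s=snap('wrist','w22.png'); print(s['t'],s['tcp_pos'],s['gripper_width'],s['contact_force'])
cv2.imwrite('pics/w22c.png',cv2.resize(im[130:330,200:440],None,fx=3,fy=3))
E
```

```text
45.925 [ 0.59103212 -0.11213483  0.04423184] 0.03855390540461983 [ 0.38894818  0.46989677 -3.1318068 ]
```

View pics/w22c.png

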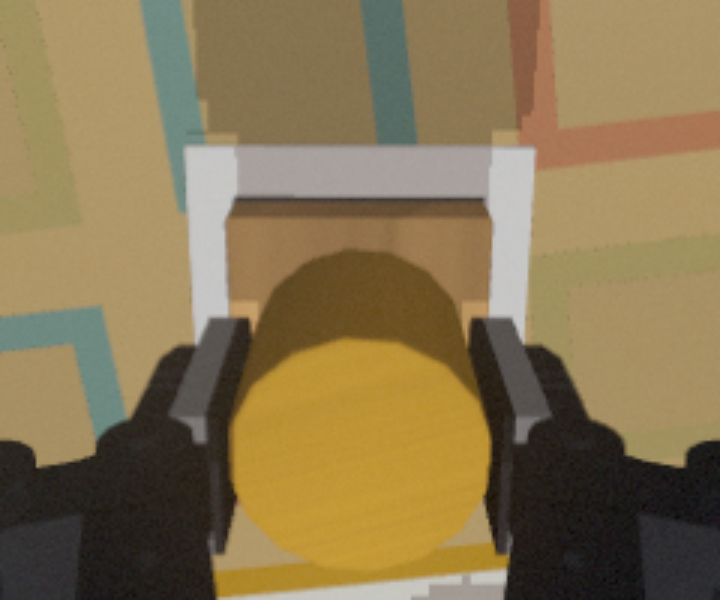

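```bash
python3 - <<'E'
from h import *
C=cam('wrist',{'ee_rot':np.eye(3),'tcp_pos':np.zeros(3)})
print('board',ray(C,[(275.7,202.3),(364,202.3)],.0222)*1000)
print('base far',ray(C,[(319.3,213)],.0202)*1000)
E
```

```text
board [[ 24.21284659 -25.87688019  22.2       ]
 [ 24.23087183  23.12679047  22.2       ]]
base far [[18.64500231 -1.67696227 20.2       ]]
```

Board centre (−0.8,−1.4), brass centre about (−0.8,−1.3), so they're aligned. Lowering.

send_rows --series '[[[0,0,0.0006,0],[0,0,0.0012,0],[0,0,0.0018,0],[0,0,0.0022,0],[0,0,0.0025,0],[0,0,0.0026,0],[0,0,0.0026,0]]]'

```text
t: 46.85
tcp_pos: [0.591, -0.1121, 0.0423]
ee_rot: [[-0.0, 1.0, 0.001], [1.0, 0.0, 0.001], [0.001, 0.001, -1.0]]
contact_force: [-3.2, 0.9, 3.5]
gripper_width: 0.0382
```

send_rows --series '[[[0,0,0,0],[0,0,0,0],[0,0,0,0],[0,0,0,0],[0,0,0,0],[0,0,-0.01,0],[0,0,-0.04,0],[0,0,-0.09,0],[0,0,-0.14,0],[0,0,-0.18,0],[0,0,-0.2,0],[0,0,-0.202,0],[0,0,-0.202,0]]]' --gripper 1

```text
t: 48.48
tcp_pos: [0.5904, -0.1121, 0.2029]
ee_rot: [[-0.0, 1.0, -0.0], [1.0, 0.0, 0.001], [0.001, -0.0, -1.0]]
contact_force: [-0.5, -0.1, -0.4]
gripper_width: 0.0855
```

```bash
python3 - <<'E'
from h import *
im,C,s=snap('wrist','w23.png'); print(s['t'],s['tcp_pos'],s['gripper_width'],s['contact_force'],s['joints'])
c=big(im,(295,150,55,60),(15,90,190),(30,255,255),8); P=ray(C,c,.062)[:,:2]*1000
print(cv2.minEnclosingCircle(P.astype(np.float32)))
go([.40,.2,.35],0)
E
```

```text
48.475 [ 0.59043434 -0.11211459  0.20286801] 0.08547035584137778 [-0.49106201 -0.08392508 -0.40333119] [-0.34762069  0.48227348  0.64688079  1.73192871 -0.33154632  1.03929026
  0.41507539]
((589.5225219726562, -103.4603271484375), 29.51772117614746)
t 48.525 pos [ 0.5904 -0.1122  0.2027] yh 0.0 w 0.0858 q7 0.42
dist mm 394.2 turn 0.0 shares [ 0.3904 -0.238  -0.1835  0.    ]
```

View pics/w23.png

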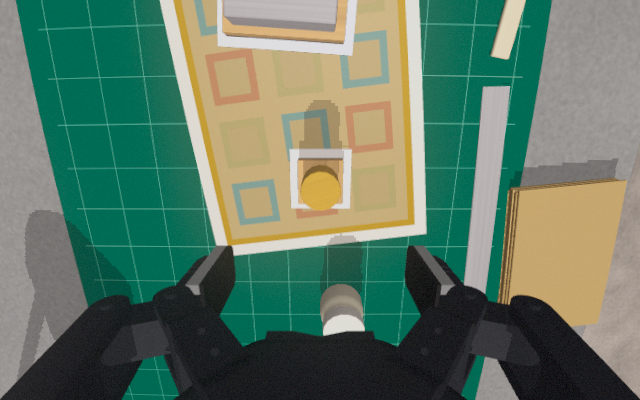

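The brass stands upright on the square board at (320,188). I'll withdraw and verify with the top and scene cameras.

send_rows --series '[[[0,0,-0.04,0],[0.02,-0.01,-0.08,0],[0.07,-0.03,-0.12,0],[0.13,-0.06,-0.12,0],[0.2,-0.09,-0.12,0],[0.27,-0.12,-0.12,0],[0.34,-0.15,-0.12,0],[0.41,-0.18,-0.12,0],[0.48,-0.21,-0.12,0],[0.54,-0.23,-0.12,0],[0.58,-0.24,-0.12,0],[0.6,-0.24,-0.12,0],[0.6,-0.24,-0.12,0],[0.6,-0.24,-0.12,0]]]'

```text
t: 50.28
tcp_pos: [0.3992, 0.3663, 0.2992]
ee_rot: [[0.002, 1.0, -0.001], [1.0, -0.002, 0.001], [0.001, -0.001, -1.0]]
contact_force: [-1.0, 0.6, -0.3]
gripper_width: 0.0855
```

```bash
python3 - <<'E'
from h import *
im,C,s=snap('top','t24.png'); im2,C2,_=snap('scene','s24.png'); print(s['t'],s['tcp_pos'],s['joints'])
def crop(i,x,y,w,h): return cv2.resize(i[y:y+h,x:x+w],(390,300),interpolation=cv2.INTER_CUBIC)
cv2.imwrite('pics/f24.png',np.vstack([np.hstack([crop(im,255,110,130,100),crop(im,330,120,65,50+0)]),np.hstack([crop(im2,215,185,180,138),crop(im2,225,220,78,60)])]))
W=((10,40,130),(25,150,255))
print('bar',rect(C,big(im,(270,145,45,70),(0,0,120),(180,30,210),8),.050))
# jar and loupe
print('jar',ray(C,[(425,152)],.06),'loupe',ray(C,[(200,158)],.038))
im0=cv2.imread('pics/top0.png')
for x,y,w,h in [(405,140,35,35),(190,148,28,28)]: print(np.abs(im0[y:y+h,x:x+w].astype(int)-im[y:y+h,x:x+w]).mean())
E
```

```text
50.275 [0.39916494 0.36627658 0.29921198] [-1.16405511  0.22832394  0.43127038  1.76552157 -0.10386442  1.16998763
 -0.70397453]
bar (array([555. ,  48.1]), array([99.5, 21.5]), 0.5)
jar [[ 0.62123948 -0.27476985  0.06      ]] loupe [[0.60257593 0.28784869 0.038     ]]
6.945306122448979
6.107568027210885
```

View pics/f24.png

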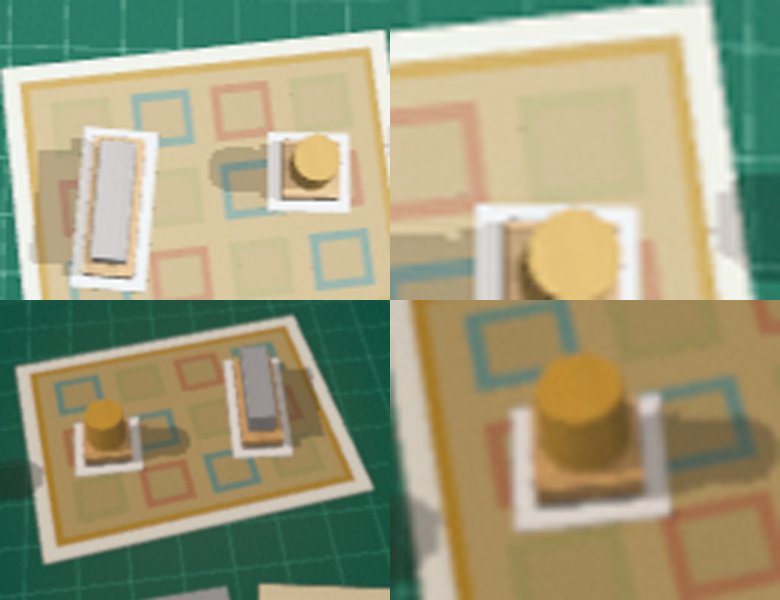

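Both stacks look right in both views. One final numeric check from the top view, then I'll hand in.

```bash
python3 - <<'E'
from h import *
im=cv2.imread('pics/t24.png'); C=cam('top')
c=big(im,(345,148,32,30),(12,105,190),(25,200,255),8); P=ray(C,c,.062)[:,:2]*1000
print('brass',cv2.minEnclosingCircle(P.astype(np.float32)))
hsv=cv2.cvtColor(im,cv2.COLOR_BGR2HSV); print(hsv[175,282:306].tolist())
print('bar',rect(C,big(im,(275,150,35,55),(0,0,140),(180,22,215),8),.050))
print('expected: board/blotter long (556.9,55.9,-3.9), square (591.6,-112.3)')
# top-face corners read from crop (3x): long board, square board
f=lambda pts:[(255+u/3-.5+.17,110+v/3-.5+.17) for u,v in pts]
print('bar corners mean',ray(C,f([(98,139),(135,143),(126,264),(90,260)]),.05)[:,:2].mean(0))
print('board corners mean',ray(C,f([(95,135),(147,138),(133,279),(80,276)]),.022)[:,:2].mean(0))
E
```

```text
brass ((590.4335327148438, -111.62648010253906), 20.498661041259766)
[[21, 8, 216], [17, 8, 216], [18, 32, 217], [18, 78, 207], [15, 64, 186], [13, 12, 191], [10, 4, 209], [15, 5, 210], [8, 5, 212], [8, 5, 212], [15, 2, 210], [10, 4, 210], [20, 4, 210], [10, 4, 210], [15, 5, 208], [15, 5, 209], [14, 14, 200], [17, 64, 215], [18, 80, 236], [17, 68, 219], [18, 6, 221], [102, 5, 246], [105, 4, 246], [24, 5, 235]]
bar (array([555.9,  55.1]), array([99.3, 29.4]), -4.1)
expected: board/blotter long (556.9,55.9,-3.9), square (591.6,-112.3)
bar corners mean [0.55557317 0.05617504]
board corners mean [0.55646788 0.05607524]
```

All placed within about 1 mm. Handing in.

```bash
python3 -c "
from workcell import bot,telemetry
print(bot.job_done()); print(telemetry.read_state()['t'])"
```

```text
the job is handed in; nothing more can be done
None
the job is handed in; nothing more can be done
```

The job is done and handed in at about 50 s of the 112 s allowed. I laid the long and square boards on their blotters, then set the steel bar along the long board and stood the brass weight on the square one. Each set-down met 7 N or less at the wrist, and the bare metal was only ever lowered over a board.

- **Boards:** the wrist camera put the long board within about 1 mm and 0.2° of its blotter. The square board was within about 0.2 mm of its blotter, measured just before it was set down. After release, one of its blotter edges was spoiled by a shadow (76.6 mm read instead of 70), so I used the earlier blotter measurement.
- **Bar:** the final top view reads (555.9, 55.1) mm at −4.1°, against (556.9, 55.9) mm at −3.9° for the blotter.
- **Brass weight:** the top view reads (590.4, −111.6) mm against (591.6, −112.3) mm for the square blotter, and it is upright in both fixed views.
- **Disagreements:** the top and wrist cameras differ by about 2 mm in absolute position, within the stated calibration, so I centred using relative measurements. My first automatic reading of the bar in the final top view was wrong; a tighter mask and hand-read corners corrected it.
- **Jar and loupe:** I never worked near them, and both look to be where they started. I did not re-measure them. I only compared those patches of the top view before and after: mean brightness differences were 6.9 and 6.1 out of 255, which is not zero and which I put down to moving shadows and noise.

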